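Set out bean sample blocks on the ratchet inspection board

ROBOT

A 6-joint arm with a two-finger parallel gripper is mounted at the origin on the work surface. World frame = base frame: x ahead of the robot, y to its left, z up, the work surface at z = 0. Lengths are in m, angles in rad, forces in N, time in s.
With the tool pointing down it reaches from about 0.35 to 0.975 m from the base axis. Payload 4.9 kg.
Tool frame: the origin (TCP) lies midway between the tips of the shut fingers; the grasp point (between the pads) lies 19 mm behind it; z points along the fingers, y is the line along which they close (so a half turn about z gives the same grasp; the last joint's range is limited). The gripper opens to 85 mm and grips with 20 to 120 N. Pads are 22 mm wide; open, the fingers measure 114 mm over their backs; the gripper's body (76 mm by 85 mm) begins 54 mm behind the grasp point. The pads swing forward as they close: fully open they stand 13 mm farther back than shut.
Start: joints at [1.133, 0.053, 1.613, -0, 1.476, -0.119], TCP at [0.196, 0.593, 0.231] pointing down, gripper open.
Joint ranges: [-3.01, 3.01], [-1.01, 2.22], [0.06, 2.58], [-1.02, 4.17], [0.09, 2.62], [-3.14, 3.14]. Speed limits (rad/s): [2.57, 2.57, 3.14, 3.14, 3.14, 3.14].

INTERFACE

Orientations are given as a unit quaternion [w, x, y, z].
In Python, from rig import r gives the robot as it stands. The module is installed in compiled form; this text tells all that it offers.
- The arm moves only by the tool move_arm, never from a script. Its argument "plan" is a list of rows, each a list of 3 entries, a list of its own where there are three numbers: the shift along the world's x, y, z normalised to -1 to 1, where 1 is 0.75 m, then the turn, a rotation vector about the world's x, y, z normalised to -1 to 1, where 1 is 0.12 rad, then the closure, from 0 (fully open) to 1 (shut). A call has 1 to 5 rows; each row shifts and turns the commanded pose from where the row before left it; what a row does not reach is not made up. A row lasts 1/12 s, in which the tool goes at most 41.7 mm and 7.16 degrees, less where a joint would pass 70% of its speed; a pose out of reach is approached as far as the arm can. A call with a number of a shift or a turn outside -1 to 1 is refused whole. A call with a gripper value outside its range is refused whole. The fingers move at their own pace and stop on an object; "grip_force" is the grip in N (left out, the last holds). Time passes only in rows, so rows that do not move let the fingers close. It gives the time, the measured TCP pose, the force, the opening and the grip force at its end, in the units of the state.
- r.observe(): the state, without advancing time (a new reading comes with each control period).
- r.snapshot(name): name is "scene" or "top" or "wrist"; returns (picture, depth): 384x512x3 uint8, blue, green, red; 384x512 float32, m along the optical axis (not along the pixel's ray), 0 where there is no reading.
- r.camera_params(name): a dict with "intrinsics" (3x3 intrinsics, pixels), "distortion" ([k1, k2, p1, p2, k3] as OpenCV has them; the pictures are not rectified), "rvec" (rotation vector, rad) and "tvec" (3), from world to camera coordinates, as OpenCV has them. Camera axes: x right, y down, z forward; pixel columns grow to the right and rows downward; lengths in m; the calibration is good to about 2 mm. A picture is of the moment at which its call begins: read the wrist's pose just before it. camera_params takes no time and is no camera call; for the wrist camera it gives the pose at the moment of the call.
- r.finish_job(): hands the job in; it is judged then, once.
The state is a dict: "time": time; "joint_pos": joint angles; "joint_vel": joint speeds; "tau": joint torques, N m; "ee_pos": TCP position; "ee_rot": TCP orientation; "contact_force": force on the tool from outside, world axes, zero at the start; "wrist_torque": the same for the moment, N m; "opening": finger opening in m; "grip_force": force on a finger pad.
Only numpy, scipy, OpenCV 4.12 (cv2) and the standard library are available. Lean on these libraries where they do the work, as an engineer would, in place of code of your own. Each camera call takes 0.05 s, during which the arm holds its last target. There are 200 camera calls.

TASK

The inspection board is propped on its ratchet: lift it past the top notch so that the pawl lets go, and lower it flat. Lay every sample block in a compartment of its own on the flat board with its bean face up, tipping over those that stand on their side, then raise the loaded board and leave it propped at the second notch. Leave the bowl, the jar and the brush where they are.

Things in the scene. Friction and masses are not known exactly. Their poses are not given: they have to be found in the camera images.
- board (a joint): Angle (rad) of the inspection board, hinged at its edge nearest the robot: 0 flat, grows as the far edge rises, stops at 1.05. Ratchet notches hold it at about 0.18, 0.40, 0.62; each catches 0.03 to 0.05 above its angle, then settles back. Above about 0.95 the pawl trips and the board can go down; below about 0.05 the pawl sets again. Raise slower than 0.6 rad/s so the pawl can drop in.
- pawl (a joint): Weighted ratchet pawl, a grey strut about 80 mm tall beside the board's right (-y) end, tipping along the board's depth. Rad: 0 engaged (leans towards the robot), up to 0.2 while a pin passes; pushed past about 0.4 it topples back to 0.70 = tripped (leans away from the robot).
- bar (a point): Middle of the board's lifting handle: a round horizontal steel bar 12 mm thick, 140 mm long, parallel to the hinge, 28 mm beyond the far edge and 25 mm above the mid-plane of the board, 210 mm from the hinge axis along the board. Open gap between bar and edge. The unloaded board needs about 4 N here to lift; the hinge is damped (0.5 N m s/rad). Axes as slot1.
- hinge (a point): Middle of the board's hinge axis, 100 mm above the bench. Axes as slot1: the hinge axis is y, and the board rises by turning about -y. The board is white, 180 mm deep, 380 mm wide, 10 mm thick (mid-plane on the hinge axis), 0.9 kg.
- slot0 (a point): The first (rightmost, -y) of four compartments in a row on the board, 84 x 84 mm inside, 92 mm apart, ribs 8 mm wide and 8 mm high, row centre 100 mm from the hinge. The point is 22 mm above the floor: the centre of a block lying there bean face up. x up the board away from the hinge, y left along the hinge, z out of the upper face.
- slot1 (a point): The second of four compartments in a row on the board, 84 x 84 mm inside, 92 mm apart, ribs 8 mm wide and 8 mm high, row centre 100 mm from the hinge. The point is 22 mm above the floor: the centre of a block lying there bean face up. x up the board away from the hinge, y left along the hinge, z out of the upper face.
- slot2 (a point): The third of four compartments in a row on the board, 84 x 84 mm inside, 92 mm apart, ribs 8 mm wide and 8 mm high, row centre 100 mm from the hinge. The point is 22 mm above the floor: the centre of a block lying there bean face up. x up the board away from the hinge, y left along the hinge, z out of the upper face.
- slot3 (a point): The fourth (leftmost, +y) of four compartments in a row on the board, 84 x 84 mm inside, 92 mm apart, ribs 8 mm wide and 8 mm high, row centre 100 mm from the hinge. The point is 22 mm above the floor: the centre of a block lying there bean face up. x up the board away from the hinge, y left along the hinge, z out of the upper face.
- blockA: Brown wooden sample block 64 x 64 x 44 mm, 0.14 kg; all blocks look alike. One 64 x 64 mm face, the bean face, has a white card with a 3 x 3 grid and nine dark cut beans; the others are bare. Origin at its centre; x points out of the bean face (44 mm along x). Starts standing, 64 mm high, bean face upright; pushed near the top of that face it topples and lands bean face up. None while absent.
- blockA_face (a point): Centre of the bean face of blockA, 22 mm from the block's centre. Axes as the block's.
- blockB: Brown wooden sample block 64 x 64 x 44 mm, 0.14 kg; all blocks look alike. One 64 x 64 mm face, the bean face, has a white card with a 3 x 3 grid and nine dark cut beans; the others are bare. Origin at its centre; x points out of the bean face (44 mm along x). Starts standing, 64 mm high, bean face upright; pushed near the top of that face it topples and lands bean face up. None while absent.
- blockB_face (a point): Centre of the bean face of blockB, 22 mm from the block's centre. Axes as the block's.
- blockC: Brown wooden sample block 64 x 64 x 44 mm, 0.14 kg; all blocks look alike. One 64 x 64 mm face, the bean face, has a white card with a 3 x 3 grid and nine dark cut beans; the others are bare. Origin at its centre; x points out of the bean face (44 mm along x). Starts standing, 64 mm high, bean face upright; pushed near the top of that face it topples and lands bean face up. None while absent.
- blockC_face (a point): Centre of the bean face of blockC, 22 mm from the block's centre. Axes as the block's.
- blockD: Brown wooden sample block 64 x 64 x 44 mm, 0.14 kg; all blocks look alike. One 64 x 64 mm face, the bean face, has a white card with a 3 x 3 grid and nine dark cut beans; the others are bare. Origin at its centre; z points out of the bean face (44 mm along z). Starts lying bean face up. None while absent.
- blockD_face (a point): Centre of the bean face of blockD, 22 mm from the block's centre. Axes as the block's.
- stand: The wooden stand of the board, fixed to the bench; reaches from 30 mm before to 220 mm beyond the hinge, and from 210 mm left to 255 mm right of its middle. Origin on the bench below the middle of the hinge axis; x away from the hinge under the board, y left, z up.
- bowl: Orange plastic bowl, 130 mm wide, 65 mm high, loose; a bystander. Origin at the centre of its underside.
- jar: Glass jar with a white cap, 72 mm wide, 80 mm high, loose; a bystander. Origin at the centre of its underside.
- brush: Bench brush with a wooden handle lying flat along its x axis, about 200 mm long, loose; a bystander. Origin below its middle.
There are look-alikes about, which are no part of the job. Leave any purple or red look-alike of the blockA alone. What is shaped like the blockC but red is not meant.

How it is judged:
On the way, in this order (a step that is already met when the one before it is completed fails the run):
1. the board is lifted past the top notch and the pawl falls back (value of joint board above 0.7 rad and value of joint pawl above 0.6 rad).
2. the board is lowered flat and the pawl is set again (value of joint board below 0.04 rad and value of joint pawl below 0.1 rad), for 0.2 s.
3. every block lies in a compartment of the flat board, bean face up, released (value of joint board below 0.04 rad and (distance between blockA and slot0 below 0.022 m or distance between blockA and slot1 below 0.022 m or distance between blockA and slot2 below 0.022 m or distance between blockA and slot3 below 0.022 m) and z of each of blockA_face, blockB_face, blockC_face, blockD_face in the frame of slot1 above 0.016 m and (distance between blockB and slot0 below 0.022 m or distance between blockB and slot1 below 0.022 m or distance between blockB and slot2 below 0.022 m or distance between blockB and slot3 below 0.022 m) and (distance between blockC and slot0 below 0.022 m or distance between blockC and slot1 below 0.022 m or distance between blockC and slot2 below 0.022 m or distance between blockC and slot3 below 0.022 m) and (distance between blockD and slot0 below 0.022 m or distance between blockD and slot1 below 0.022 m or distance between blockD and slot2 below 0.022 m or distance between blockD and slot3 below 0.022 m) and contact force between the fingers and blockA below 0.1 N and contact force between the fingers and blockB below 0.1 N and contact force between the fingers and blockC below 0.1 N and contact force between the fingers and blockD below 0.1 N), for 0.2 s.
At the end, for the whole second after the job is handed in: The board rests at the second notch (0.36 to 0.44 rad) with the pawl engaged, at rest; every block present lies in a compartment (centre within 22 mm of the compartment's point) with its bean face out of the board, at rest (value of joint board between 0.36 and 0.44 rad and value of joint pawl below 0.08 rad and velocity of joint board between -0.05 and 0.05 rad/s and (distance between blockA and slot0 below 0.022 m or distance between blockA and slot1 below 0.022 m or distance between blockA and slot2 below 0.022 m or distance between blockA and slot3 below 0.022 m) and z of each of blockA_face, blockB_face, blockC_face, blockD_face in the frame of slot1 above 0.016 m and (distance between blockB and slot0 below 0.022 m or distance between blockB and slot1 below 0.022 m or distance between blockB and slot2 below 0.022 m or distance between blockB and slot3 below 0.022 m) and (distance between blockC and slot0 below 0.022 m or distance between blockC and slot1 below 0.022 m or distance between blockC and slot2 below 0.022 m or distance between blockC and slot3 below 0.022 m) and (distance between blockD and slot0 below 0.022 m or distance between blockD and slot1 below 0.022 m or distance between blockD and slot2 below 0.022 m or distance between blockD and slot3 below 0.022 m) and linear speed of each of blockA, blockB, blockC, blockD below 0.03 m/s); the robot touches nothing.
It fails at once if the bowl is disturbed (moved more than 30 mm) (distance of bowl from where it was at the start of the episode above 0.03 m).
It fails at once if the jar is disturbed (moved more than 30 mm) (distance of jar from where it was at the start of the episode above 0.03 m).
It fails at once if the brush is disturbed (moved more than 30 mm) (distance of brush from where it was at the start of the episode above 0.03 m).
Of blockA, blockB, blockC, blockD only 3 to 4 are there at a start; the rules pass over those that are not, and their reading is None.
At some moment in a run one of blockA, blockB, blockC, blockD may be knocked a few centimetres aside while the robot is not near it.
Once in a run the grip may slacken for a moment while it holds something.
It also fails if it takes over 210 s, if anything falls off the work surface, if the arm or the gripper's body presses on something with over 40 N, if the wrist force passes 120 N, or if a joint passes its speed limit or range.

## Working session

There is one attempt and no reset: what is moved stays moved. The work goes in short steps, Python scripts to look and compute and a tool call to move; the robot and the scene stay as the last step left them, time stands still between calls to the robot, and variables do not carry over. Pictures are saved under pics/ and viewed, at most 14 in all, crops included, and the job is handed in when it is done.

Besides the shell and the picture viewer there is one more tool, called after ">>>" as a command line: name --argument value ..., lists and objects as JSON in quotes. move_arm: Moves the arm, as the interface text tells. Scaled input: -1 to 1 covers 0.75 m each way for a shift and 0.12 rad each way for a turn. Its arguments: {"type":"object","properties":{"plan":{"type":"array"},"grip_force":{"type":"number"}},"required":["plan"]}

```bash
mkdir -p pics; cat > h.py <<'E'
import numpy as np, cv2
from rig import r
def snap(n,f=None):
    p=r.camera_params(n); im,d=r.snapshot(n)
    if f: cv2.imwrite('pics/'+f,im)
    return im,d,p
def pts(uv,d,p):
    uv=np.array(uv,float).reshape(-1,2); K=np.array(p['intrinsics'],float)
    n=cv2.undistortPoints(uv.reshape(-1,1,2),K,np.array(p['distortion'],float)).reshape(-1,2)
    R=cv2.Rodrigues(np.array(p['rvec'],float))[0]; t=np.array(p['tvec'],float).ravel()
    z=d[uv[:,1].astype(int),uv[:,0].astype(int)]
    return (np.c_[n,np.ones(len(n))]*z[:,None]-t)@R
def plane(uv,p,h):
    uv=np.array(uv,float).reshape(-1,1,2);K=np.array(p['intrinsics'],float)
    n=cv2.undistortPoints(uv,K,np.array(p['distortion'],float)).reshape(-1,2)
    R=cv2.Rodrigues(np.array(p['rvec'],float))[0]; t=np.array(p['tvec'],float).ravel()
    c=-R.T@t; v=np.c_[n,np.ones(len(n))]@R
    return c+v*((h-c[2])/v[:,2])[:,None]
E
python3 - <<'E'
from h import *
for n in('scene','top'):
    im,d,p=snap(n,n+'1.png'); print(n,np.array(p['rvec']).ravel(),np.array(p['tvec']).ravel(),(d>0).mean())
    R=cv2.Rodrigues(np.array(p['rvec']))[0];print(-R.T@np.array(p['tvec']).ravel())
print(r.observe())
E
```

```text
scene [ 1.69297742  2.08156499 -0.66785896] [ 0.10657398 -0.40127878  1.74226253] 0.9957834879557291
[1.32299012 0.1805783  1.19371271]
top [ 2.20592623 -2.17814053  0.07935282] [0.00304118 0.56910862 1.45868673] 0.9961395263671875
[0.47325321 0.02077408 1.49240097]
{'time': 0.1, 'joint_pos': array([ 1.13297236e+00,  5.33275692e-02,  1.61418016e+00,  4.45014081e-05,
        1.47602230e+00, -1.18998299e-01]), 'joint_vel': array([ 0.0013387 , -0.00030562, -0.00274601, -0.00091135,  0.00067823,
       -0.00040809]), 'tau': array([-5.13465457e-04, -3.94902563e+01, -3.71364820e+01, -1.46595639e-04,
        3.86021959e-03,  3.15820692e-06]), 'ee_pos': array([0.195647  , 0.5929793 , 0.23014918]), 'ee_rot': array([-2.87519374e-04,  1.58740537e-01,  9.87319859e-01, -9.25301897e-04]), 'contact_force': array([-0.31567146, -0.30551509,  0.11180031]), 'wrist_torque': array([ 0.04555766, -0.01292383,  0.0071164 ]), 'grip_force': 0.0, 'opening': 0.0856717500007458}
```

View pics/scene1.png

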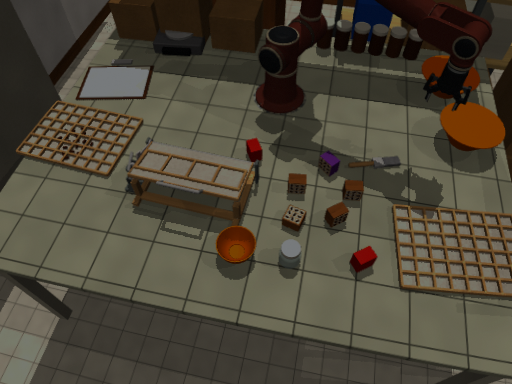

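View pics/top1.png

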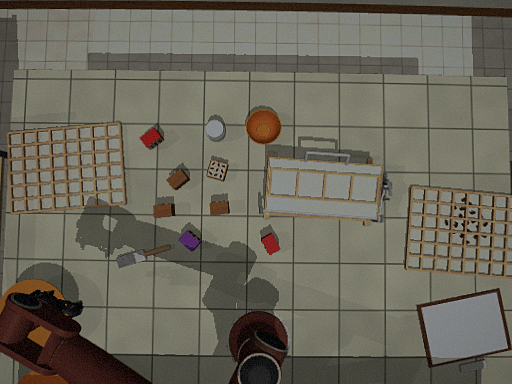

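The scene view shows the board propped right of centre. In the top view it spans about (265–385, 155–220) with its bar at (327,155). The lying block is at (217,169) and the standing ones at (177,178), (163,210) and (219,207). The jar is at (214,128), the bowl at (263,126), the brush at (145,257), and the red and purple decoys are elsewhere.

```bash
python3 - <<'E'
from h import *
im,d,p=snap('top')
hsv=cv2.cvtColor(im,cv2.COLOR_BGR2HSV)
vv,uu=np.mgrid[:384,:512]
P=pts(np.c_[uu.ravel(),vv.ravel()],d,p).reshape(384,512,3); np.save('P.npy',P)
# blocks: points on height 0.035..0.075
for n,(u,v) in dict(D=(217,169),B1=(177,178),B2=(163,210),B3=(219,207),red1=(151,137),red2=(270,243),pur=(190,240),jar=(214,128),bowl=(263,126)).items():
    s=np.s_[v-22:v+23,u-22:u+23]; Q=P[s]; zt=np.median(np.sort(Q[18:27,18:27,2].ravel())[-30:])
    m=((np.abs(Q[...,2]-zt)<0.006)).astype(np.uint8)
    k,l,st,c=cv2.connectedComponentsWithStats(m); 
    i=l[22,22] or 1+np.argmax(st[1:,4]); pt=Q[l==i]
    rc=cv2.minAreaRect((pt[:,:2]*1000).astype(np.float32)); print(n,round(float(zt),4),len(pt),np.round(rc[0],0),np.round(rc[1],0),round(rc[2],1), pt.mean(0).round(3))
    # visible side: mean color of card near
# board
for u,v in [(327,155),(310,153),(345,156),(270,215),(325,217),(380,219),(270,160),(325,162),(380,165),(284,183),(310,184),(338,185),(365,186)]:
    print((u,v),P[v,u].round(4))
o=cv2.resize(im[115:265,130:400],None,fx=2.9,fy=2.9,interpolation=cv2.INTER_CUBIC); cv2.imwrite('pics/c1.png',o)
E
```

```text
D 0.0478 247 [619. 158.] [63. 63.] 75.1 [0.619 0.158 0.046]
B1 0.0673 174 [582. 300.] [45. 63.] 39.7 [0.583 0.297 0.065]
B2 0.0663 199 [469. 347.] [44. 65.] 8.2 [0.468 0.347 0.065]
B3 0.067 181 [481. 147.] [44. 64.] 5.5 [0.48  0.147 0.065]
red1 0.0664 192 [729. 399.] [43. 64.] 38.8 [0.729 0.399 0.065]
red2 0.0671 195 [356. -37.] [63. 45.] 30.4 [ 0.356 -0.037  0.065]
pur 0.0665 207 [364. 251.] [63. 45.] 49.8 [0.363 0.251 0.065]
jar 0.0835 181 [761. 167.] [58. 57.] 1.1 [0.761 0.168 0.081]
bowl 0.0081 264 [775.  -8.] [72. 78.] 60.1 [ 0.775 -0.008  0.008]
(327, 155) [ 0.6821 -0.2491 -0.0025]
(310, 153) [ 0.6649 -0.1625  0.1626]
(345, 156) [ 0.657  -0.2803  0.1592]
(270, 215) [ 0.4556 -0.0375  0.0052]
(325, 217) [ 0.4508 -0.238   0.0195]
(380, 219) [ 0.4475 -0.4096  0.118 ]
(270, 160) [ 0.6427 -0.0303  0.1381]
(325, 162) [ 0.6386 -0.2171  0.137 ]
(380, 165) [ 0.6302 -0.4027  0.144 ]
(284, 183) [ 0.5665 -0.0797  0.1201]
(310, 184) [ 0.5641 -0.1684  0.122 ]
(338, 185) [ 0.5619 -0.2642  0.123 ]
(365, 186) [ 0.5597 -0.3573  0.1218]
```

View pics/c1.png

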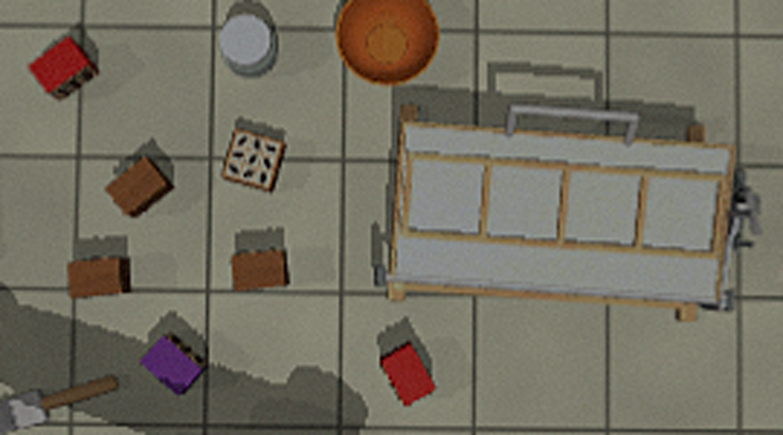

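The top crop confirms three bare-topped standing brown blocks and one lying block with its beans up. The board has four compartments and the handle is on the far side. Next I fit the board frame and check which way each standing block faces in the scene view.

```bash
python3 - <<'E'
from h import *
P=np.load('P.npy')
vv,uu=np.mgrid[:384,:512]
reg=(uu>255)&(uu<395)&(vv>140)&(vv<225)
m=reg&(P[...,2]>.09)&(P[...,2]<.17)
Q=P[m]
f=((P[...,2]>.105)&(P[...,2]<.13)&reg); 
A=P[f&(uu>268)&(uu<376)&(vv>172)&(vv<208)]
for _ in range(4):
    c=np.linalg.lstsq(np.c_[A[:,:2],np.ones(len(A))],A[:,2],rcond=None)[0]; e=A[:,2]-np.c_[A[:,:2],np.ones(len(A))]@c
    A=A[abs(e)<max(.003,1.5*e.std())]
n=np.r_[-c[:2],1];n/=np.linalg.norm(n);print('normal',n,'tilt',np.arccos(n[2]),'yaw',np.degrees(np.arctan2(-n[1],-n[0])),len(A),e.std())
# points on board: within -3..12mm of plane
h=(Q-A.mean(0))@n
B=Q[abs(h)<.006]
rc=cv2.minAreaRect((B[:,:2]*1000).astype(np.float32));print('board rect',rc)
bar=P[reg&(P[...,2]>.152)&(P[...,2]<.175)&(vv<165)]
print('bar',len(bar),bar.mean(0),cv2.minAreaRect((bar[:,:2]*1000).astype(np.float32)))
im,d,p=snap('scene')
o=cv2.resize(im[125:275,235:395],None,fx=3.7,fy=3.7,interpolation=cv2.INTER_CUBIC); cv2.imwrite('pics/c2.png',o)
E
```

```text
normal [-0.16591702  0.00821594  0.98610549] tilt 0.16689400464833568 yaw -2.834876286005723 2151 0.00159512994174899
board rect ((551.8195190429688, -227.8890838623047), (440.09637451171875, 196.10130310058594), 85.79407501220703)
bar 187 [ 0.66372135 -0.22093603  0.16489515] ((661.4915161132812, -220.84620666503906), (150.65402221679688, 23.49704933166504), 88.0120620727539)
```

View pics/c2.png

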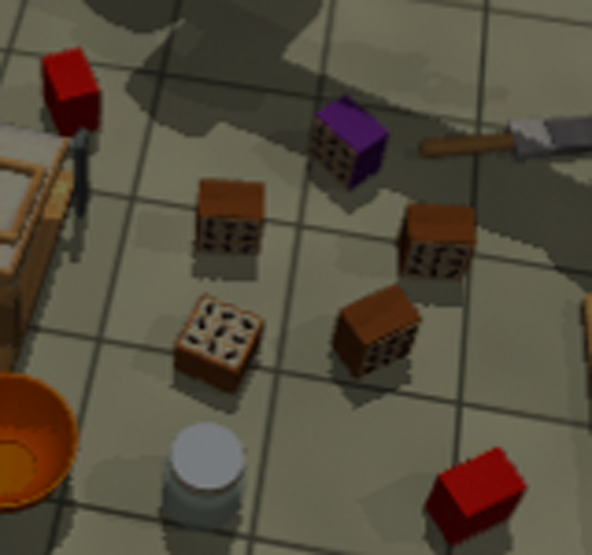

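In the scene crop all three standing blocks have their bean faces towards +x. The block at crop (376,330) faces +x+y. I now refine the board frame from the compartments and bar, and locate the brush.

```bash
cat > board.py <<'E'
from h import *
def slots(f=None):
    im,d,p=snap('top',f); hsv=cv2.cvtColor(im,cv2.COLOR_BGR2HSV)
    m=((hsv[...,1]<75)&(hsv[...,2]>90)).astype(np.uint8)
    m[:150]=0;m[225:]=0;m[:,:255]=0;m[:,395:]=0
    k,l,st,c=cv2.connectedComponentsWithStats(m,connectivity=4)
    out=[]
    for i in range(1,k):
        if 300<st[i,4]<1100 and 20<st[i,2]<34 and 18<st[i,3]<34:
            q=pts(np.argwhere(l==i)[:,::-1],d,p); out.append((c[i],np.median(q[:,2]),st[i]))
    return im,d,p,out
E
python3 - <<'E'
from board import *
im,d,p,o=slots()
C=[]
for c,z,st in sorted(o,key=lambda a:-a[0][0]):
    w=plane(c,p,z)[0]; print(c.round(1),st,w.round(4)); C.append(w)
C=np.array(C)
if len(C)>1: print(np.diff(C,axis=0), np.degrees(np.polyfit(C[:,1],C[:,0],1)[0]), C.mean(0))
# bar pixels: above far edge
P=np.load('P.npy'); vv,uu=np.mgrid[:384,:512]
b=(uu>308)&(uu<348)&(vv>148)&(vv<166)&(P[...,2]>.15)
ys,xs=np.where(b); cols=[(u,ys[xs==u][:].min(),ys[xs==u].max()) for u in sorted(set(xs))]; print(cols)
q=plane([(u,(a)) for u,a,_ in cols],p,.162); print(np.degrees(np.polyfit(q[:,1],q[:,0],1)[0]), q.mean(0))
print(P[247,168],P[262,120])
hsv=cv2.cvtColor(im,cv2.COLOR_BGR2HSV)
print(hsv[185,284],hsv[196,284],hsv[172,290])
E
```

```text
[364.  188.3] [351 176  27  26 595] [ 0.5519 -0.3538  0.1224]
[337.2 186.2] [325 174  26  26 594] [ 0.5578 -0.2618  0.1222]
[310.3 184.5] [298 172  26  26 608] [ 0.5626 -0.1694  0.1222]
[283.4 182.3] [271 170  26  26 613] [ 0.5687 -0.0773  0.1228]
[[ 5.90779661e-03  9.20695467e-02 -1.26322894e-04]
 [ 4.77450407e-03  9.23694515e-02 -6.15601038e-05]
 [ 6.11655553e-03  9.21204454e-02  6.68286671e-04]] 3.428225065569253 [ 0.56024349 -0.21556089  0.1224036 ]
[(np.int64(309), np.int64(150), np.int64(153)), (np.int64(310), np.int64(150), np.int64(153)), (np.int64(311), np.int64(151), np.int64(153)), (np.int64(312), np.int64(151), np.int64(153)), (np.int64(313), np.int64(151), np.int64(153)), (np.int64(314), np.int64(151), np.int64(153)), (np.int64(315), np.int64(151), np.int64(153)), (np.int64(316), np.int64(151), np.int64(154)), (np.int64(317), np.int64(151), np.int64(154)), (np.int64(318), np.int64(150), np.int64(154)), (np.int64(319), np.int64(151), np.int64(154)), (np.int64(320), np.int64(151), np.int64(154)), (np.int64(321), np.int64(151), np.int64(154)), (np.int64(322), np.int64(151),
[... 660 characters left out ...]
p.int64(155)), (np.int64(337), np.int64(152), np.int64(155)), (np.int64(338), np.int64(153), np.int64(155)), (np.int64(339), np.int64(153), np.int64(155)), (np.int64(340), np.int64(153), np.int64(155)), (np.int64(341), np.int64(153), np.int64(155)), (np.int64(342), np.int64(153), np.int64(155)), (np.int64(343), np.int64(153), np.int64(156)), (np.int64(344), np.int64(153), np.int64(156)), (np.int64(345), np.int64(153), np.int64(156)), (np.int64(346), np.int64(153), np.int64(164)), (np.int64(347), np.int64(153), np.int64(160))]
3.4996666455290417 [ 0.66990345 -0.22272912  0.162     ]
[0.33494374 0.33240577 0.01799899] [0.27877347 0.50451221 0.02212142]
[ 30   6 139] [ 21 113 131] [ 75  11 143]
```

>>> move_arm --plan '[[[0.0384,-0.0227,0],[0,0,-0.31],1],[[0.0384,-0.0227,0],[0,0,-0.31],1],[[0.0384,-0.0227,0],[0,0,-0.31],1],[[0.0384,-0.0227,0],[0,0,-0.31],1],[[0.0384,-0.0227,0],[0,0,-0.31],1]]' --grip_force 30

```text
time: 0.67
ee_pos: [0.3409, 0.5074, 0.2312]
ee_rot: [-0.0, 0.25, 0.968, -0.0]
contact_force: [1.0, 0.4, 0.5]
opening: 0.0254
grip_force: 0.0
```

>>> move_arm --plan '[[[0.0384,-0.0227,0],[0,0,-0.31],1],[[0.0384,-0.0227,0],[0,0,-0.31],1],[[0.0384,-0.0227,0],[0,0,-0.31],1],[[0.0384,-0.0227,0],[0,0,-0.31],1],[[0.0384,-0.0227,0],[0,0,-0.31],1]]'

```text
time: 1.08
ee_pos: [0.4851, 0.4222, 0.2312]
ee_rot: [-0.0, 0.339, 0.941, -0.0]
contact_force: [-0.9, 0.2, 0.3]
opening: -0.0001
grip_force: 0.0
```

>>> move_arm --plan '[[[0.0384,-0.0227,0],[0,0,-0.31],1],[[0.0384,-0.0227,0],[0,0,-0.31],1],[[0.0384,-0.0227,0],[0,0,-0.31],1],[[0.0384,-0.0227,0],[0,0,-0.31],1],[[0.0384,-0.0227,0],[0,0,-0.31],1]]'

```text
time: 1.5
ee_pos: [0.6291, 0.337, 0.231]
ee_rot: [-0.0, 0.425, 0.905, -0.0]
contact_force: [1.0, 1.0, 0.1]
opening: -0.0001
grip_force: 0.0
```

>>> move_arm --plan '[[[0,0,-0.0477],[0,0,0],1],[[0,0,-0.0477],[0,0,0],1],[[0,0,-0.0477],[0,0,0],1],[[0,0,-0.0477],[0,0,0],1],[[0,0,-0.0477],[0,0,0],1]]'

```text
time: 1.92
ee_pos: [0.6278, 0.3379, 0.0506]
ee_rot: [-0.0, 0.425, 0.905, -0.0]
contact_force: [-0.6, 0.6, 0.0]
opening: 0.0004
grip_force: 0.0
```

>>> move_arm --plan '[[[-0.0128,-0.0107,0],[0,0,0],1],[[-0.0128,-0.0107,0],[0,0,0],1],[[-0.0128,-0.0107,0],[0,0,0],1],[[-0.0128,-0.0107,0],[0,0,0],1],[[-0.0128,-0.0107,0],[0,0,0],1]]'

```text
time: 2.33
ee_pos: [0.5798, 0.2978, 0.0526]
ee_rot: [0.0, 0.424, 0.905, 0.0]
contact_force: [-0.2, 0.1, -0.2]
opening: -0.0002
grip_force: 0.0
```

>>> move_arm --plan '[[[0,0,0],[0,0,0],1],[[0,0,0],[0,0,0],1],[[0,0,0.04],[0,0,0],1],[[0,0,0.045],[0,0,0],1],[[0,0,0.045],[0,0,0],1]]'

```text
time: 2.75
ee_pos: [0.5796, 0.2981, 0.15]
ee_rot: [-0.001, 0.424, 0.905, -0.001]
contact_force: [0.8, -0.5, 1.4]
opening: -0.0003
grip_force: 0.0
```

```bash
python3 - <<'E'
from h import *
im,d,p=snap('scene')
cv2.imwrite('pics/c3.png',cv2.resize(im[125:275,235:395],None,fx=3.7,fy=3.7))
E
```

```text
(no output)
```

View pics/c3.png

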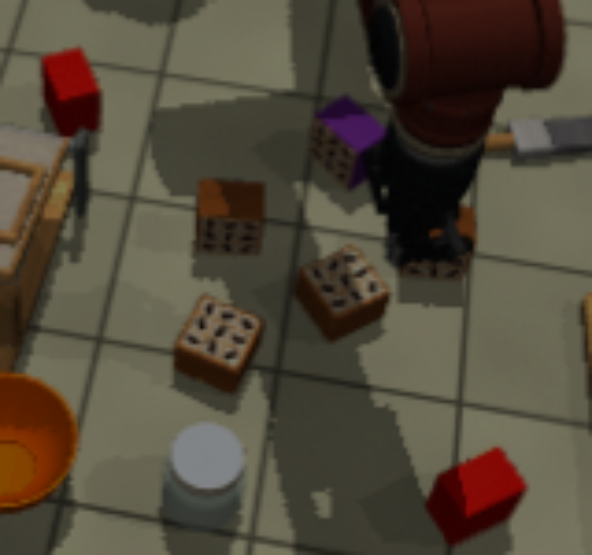

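Block B1 now lies bean face up at crop (343,290). I'll tip the other two the same way.

>>> move_arm --plan '[[[-0.0138,0.0153,0],[0,0,-0.917],1],[[-0.0138,0.0153,0],[0,0,-0.917],1],[[-0.0138,0.0153,0],[0,0,-0.917],1],[[-0.0138,0.0153,0],[0,0,-0.917],1],[[-0.0138,0.0153,0],[0,0,-0.917],1]]'

```text
time: 3.22
ee_pos: [0.5283, 0.3564, 0.15]
ee_rot: [0.0, 0.657, 0.754, 0.0]
contact_force: [-0.5, -0.7, 0.1]
opening: 0.0002
grip_force: 0.0
```

>>> move_arm --plan '[[[0,0,-0.0436],[0,0,0],1],[[0,0,-0.0436],[0,0,0],1],[[0,0,-0.0436],[0,0,0],1],[[-0.0165,-0.0024,0],[0,0,0],1],[[-0.0165,-0.0024,0],[0,0,0],1]]'

```text
time: 3.63
ee_pos: [0.5017, 0.3511, 0.0477]
ee_rot: [-0.001, 0.655, 0.756, -0.003]
contact_force: [3.4, -1.1, 0.3]
opening: 0.0001
grip_force: 0.6
```

>>> move_arm --plan '[[[-0.0165,-0.0024,0],[0,0,0],1],[[-0.0165,-0.0024,0],[0,0,0],1],[[-0.0165,-0.0024,0],[0,0,0],1],[[0,0,0],[0,0,0],1],[[0,0,0],[0,0,0],1]]'

```text
time: 4.05
ee_pos: [0.4666, 0.3468, 0.0519]
ee_rot: [0.0, 0.654, 0.756, 0.0]
contact_force: [-0.7, 0.7, -0.1]
opening: 0.0002
grip_force: 0.0
```

>>> move_arm --plan '[[[0,0,0.0436],[0,0,0],1],[[0,0,0.0436],[0,0,0],1],[[0,0,0.0436],[0,0,0],1],[[0.0165,-0.0431,0],[0,0,-0.065],1],[[0.0165,-0.0431,0],[0,0,-0.065],1]]'

```text
time: 4.47
ee_pos: [0.4941, 0.2831, 0.1542]
ee_rot: [0.002, 0.659, 0.752, 0.004]
contact_force: [0.5, 0.3, -0.6]
opening: -0.0
grip_force: 0.0
```

>>> move_arm --plan '[[[0.0165,-0.0431,0],[0,0,-0.065],1],[[0.0165,-0.0431,0],[0,0,-0.065],1],[[0.0165,-0.0431,0],[0,0,-0.065],1],[[0.0165,-0.0431,0],[0,0,-0.065],1],[[0,0,0],[0,0,0],1]]'

```text
time: 4.88
ee_pos: [0.5436, 0.1476, 0.1506]
ee_rot: [0.002, 0.674, 0.739, 0.0]
contact_force: [-0.1, -0.2, 0.0]
opening: -0.0
grip_force: 0.0
```

>>> move_arm --plan '[[[0,0.003,-0.0436],[0,0,0],1],[[0,0.003,-0.0436],[0,0,0],1],[[0,0,-0.0436],[0,0,0],1],[[-0.0165,-0.0016,0],[0,0,0],1],[[-0.0165,-0.0016,0],[0,0,0],1]]'

```text
time: 5.3
ee_pos: [0.5141, 0.1544, 0.0483]
ee_rot: [-0.002, 0.672, 0.74, -0.002]
contact_force: [-0.3, -1.1, 1.2]
opening: -0.0003
grip_force: 0.0
```

>>> move_arm --plan '[[[-0.0165,-0.0016,0],[0,0,0],1],[[-0.0165,-0.0016,0],[0,0,0],1],[[-0.0165,-0.0016,0],[0,0,0],1],[[0,0,0],[0,0,0],1],[[0,0,0],[0,0,0],1]]'

```text
time: 5.72
ee_pos: [0.4793, 0.1512, 0.0521]
ee_rot: [0.0, 0.672, 0.741, 0.0]
contact_force: [-0.7, 0.3, -0.4]
opening: 0.0002
grip_force: 0.0
```

>>> move_arm --plan '[[[0,0,0.05],[0,0,0],1],[[0,0,0.05],[0,0,0],1],[[0,0,0.05],[0,0,0],1],[[0.02,-0.03,0.04],[0,0,-0.25],1],[[0.02,-0.03,0.04],[0,0,-0.25],1]]'

```text
time: 6.13
ee_pos: [0.51, 0.1063, 0.2272]
ee_rot: [0.001, 0.693, 0.72, 0.001]
contact_force: [2.3, 0.3, -0.4]
opening: -0.0002
grip_force: 0.0
```

```bash
python3 - <<'E'
from h import *
im,d,p=snap('scene'); print(r.observe()['ee_pos'],r.observe()['ee_rot'])
cv2.imwrite('pics/c4.png',cv2.resize(im[125:275,235:395],None,fx=3.7,fy=3.7))
E
```

```text
[0.51562219 0.10249536 0.23466762] [0.00648308 0.69536257 0.71861498 0.00462351]
```

View pics/c4.png

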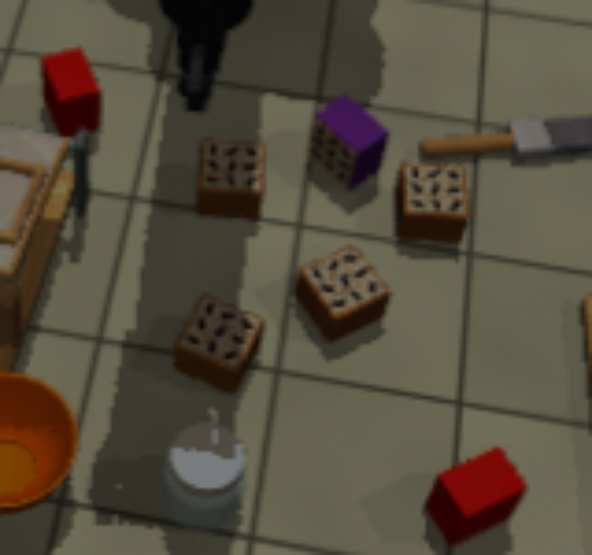

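All four blocks now lie bean face up. Next is the bar.

>>> move_arm --plan '[[[0.0193,-0.0436,0],[-0.009,-0.146,-0.079],0.76],[[0.0193,-0.0436,0],[-0.009,-0.146,-0.079],0.76],[[0.0193,-0.0436,0],[-0.009,-0.146,-0.079],0.76],[[0.0193,-0.0436,0],[-0.009,-0.146,-0.079],0.76],[[0.0193,-0.0436,0],[-0.009,-0.146,-0.079],0.76]]'

```text
time: 6.6
ee_pos: [0.5826, -0.0594, 0.2246]
ee_rot: [0.034, 0.71, 0.703, 0.029]
contact_force: [0.6, 0.3, -1.3]
opening: 0.0204
grip_force: 0.0
```

>>> move_arm --plan '[[[0.0193,-0.0436,0],[-0.009,-0.146,-0.079],0.76],[[0.0193,-0.0436,0],[-0.009,-0.146,-0.079],0.76],[[0.0193,-0.0436,0],[-0.009,-0.146,-0.079],0.76],[[0.0193,-0.0436,0],[-0.009,-0.146,-0.079],0.76],[[0.0193,-0.0436,0],[-0.009,-0.146,-0.079],0.76]]'

```text
time: 7.02
ee_pos: [0.6549, -0.2233, 0.2242]
ee_rot: [0.067, 0.725, 0.683, 0.057]
contact_force: [0.3, -0.9, 0.5]
opening: 0.0207
grip_force: 0.0
```

>>> move_arm --plan '[[[0,0,0],[0,0,0],0.76],[[0,0,0],[0,0,0],0.76],[[0,0,0],[0,0,0],0.76]]'

```text
time: 7.27
ee_pos: [0.6538, -0.2211, 0.2238]
ee_rot: [0.066, 0.725, 0.684, 0.057]
contact_force: [-0.1, -0.3, -0.2]
opening: 0.0204
grip_force: 0.0
```

```bash
python3 - <<'E'
from h import *
o=r.observe(); im,d,p=snap('wrist','w1.png')
from scipy.spatial.transform import Rotation as S
R=S.from_quat(np.roll(o['ee_rot'],-1)).as_matrix(); print(o['ee_pos'],R,o['opening'])
P=pts(np.c_[[a.ravel() for a in np.meshgrid(np.arange(512),np.arange(384))]].T,d,p)
m=(P[:,2]>.145)&(P[:,2]<.185)&(P[:,0]>.64)&(P[:,0]<.69)&(P[:,1]>-.26)&(P[:,1]<-.18); print(m.sum(),P[m].mean(0) if m.any() else 0)
E
```

```text
[ 0.65377111 -0.22109099  0.22382967] [[ 0.05901619  0.98315229  0.17299902]
 [ 0.99822242 -0.05667823 -0.01842758]
 [-0.00831184  0.17377903 -0.98474959]] 0.020424052790602797
1899 [ 0.66354701 -0.21773456  0.16549119]
```

View pics/w1.png

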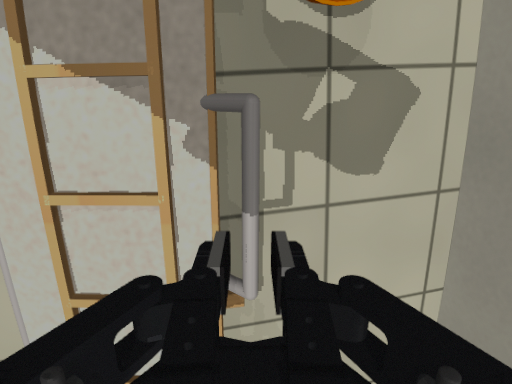

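The wrist view shows the bar (u≈250) centred between the fingers (230 and 272), with the near finger clear of the board edge (u≈215). I'll go down and grip it.

>>> move_arm --plan '[[[0.0045,0,-0.0256],[0,0,0],0.76],[[0.0045,0,-0.0256],[0,0,0],0.76],[[0.0045,0,-0.0256],[0,0,0],0.76],[[0.0045,0,-0.0256],[0,0,0],0.76],[[0,0,0],[0,0,0],0.76]]'

```text
time: 7.73
ee_pos: [0.6646, -0.2183, 0.1421]
ee_rot: [0.063, 0.724, 0.685, 0.055]
contact_force: [-0.7, 0.1, -1.1]
opening: 0.0206
grip_force: 0.0
```

>>> move_arm --plan '[[[0,0,0],[0,0,0],1],[[0,0,0],[0,0,0],1],[[0,0,0],[0,0,0],1],[[0,0,0],[0,0,0],1],[[0,0,0],[0,0,0],1]]' --grip_force 40

```text
time: 8.15
ee_pos: [0.6667, -0.2188, 0.1478]
ee_rot: [0.065, 0.724, 0.684, 0.058]
contact_force: [0.8, 6.5, -4.4]
opening: 0.0101
grip_force: 38.9
```

```bash
cat > arc.py <<'E'
import sys,json,numpy as np
# args: theta0 theta1 rows tilt0 ratio
t0,t1,n,a0,k=map(float,sys.argv[1:]); n=int(n); c,s=.9982,.0598
def tcp(t):
    a=a0+k*(t-t0); x=.21*np.cos(t)-.025*np.sin(t)+.014*np.sin(a); z=.1+.21*np.sin(t)+.025*np.cos(t)-.014*np.cos(a)
    return np.array([x*c,-x*s,z])
acc=tcp(t0); u=k*(t1-t0)/n/.12
for i in range(n):
    sh=np.round((tcp(t0+(t1-t0)*(i+1)/n)-acc)/.75,4); acc=acc+sh*.75
    print(i+1,sh.tolist(),[round(-s*u,3),round(-c*u,3),0])
E
python3 arc.py .176 .99 25 .176 .5
```

```text
1 [-0.0025, 0.0002, 0.0088] [-0.008, -0.135, 0]
2 [-0.0028, 0.0001, 0.0087] [-0.008, -0.135, 0]
3 [-0.0031, 0.0002, 0.0086] [-0.008, -0.135, 0]
4 [-0.0033, 0.0002, 0.0085] [-0.008, -0.135, 0]
5 [-0.0036, 0.0002, 0.0084] [-0.008, -0.135, 0]
6 [-0.0039, 0.0003, 0.0082] [-0.008, -0.135, 0]
7 [-0.0042, 0.0002, 0.0081] [-0.008, -0.135, 0]
8 [-0.0044, 0.0003, 0.008] [-0.008, -0.135, 0]
9 [-0.0046, 0.0002, 0.0078] [-0.008, -0.135, 0]
10 [-0.005, 0.0003, 0.0077] [-0.008, -0.135, 0]
11 [-0.0051, 0.0003, 0.0075] [-0.008, -0.135, 0]
12 [-0.0054, 0.0004, 0.0073] [-0.008, -0.135, 0]
13 [-0.0056, 0.0003, 0.0071] [-0.008, -0.135, 0]
14 [-0.0059, 0.0004, 0.0069] [-0.008, -0.135, 0]
15 [-0.0061, 0.0003, 0.0068] [-0.008, -0.135, 0]
16 [-0.0063, 0.0004, 0.0065] [-0.008, -0.135, 0]
17 [-0.0065, 0.0004, 0.0063] [-0.008, -0.135, 0]
18 [-0.0067, 0.0004, 0.0061] [-0.008, -0.135, 0]
19 [-0.0069, 0.0004, 0.0059] [-0.008, -0.135, 0]
20 [-0.007, 0.0004, 0.0056] [-0.008, -0.135, 0]
21 [-0.0073, 0.0005, 0.0054] [-0.008, -0.135, 0]
22 [-0.0074, 0.0004, 0.0052] [-0.008, -0.135, 0]
23 [-0.0076, 0.0005, 0.0049] [-0.008, -0.135, 0]
24 [-0.0077, 0.0004, 0.0046] [-0.008, -0.135, 0]
25 [-0.0079, 0.0005, 0.0044] [-0.008, -0.135, 0]
```

>>> move_arm --plan '[[[-0.0025,0.0002,0.0088],[-0.008,-0.135,0],1],[[-0.0028,0.0001,0.0087],[-0.008,-0.135,0],1],[[-0.0031,0.0002,0.0086],[-0.008,-0.135,0],1],[[-0.0033,0.0002,0.0085],[-0.008,-0.135,0],1],[[-0.0036,0.0002,0.0084],[-0.008,-0.135,0],1]]'

```text
time: 8.57
ee_pos: [0.6551, -0.2181, 0.1798]
ee_rot: [0.095, 0.721, 0.681, 0.086]
contact_force: [1.0, 6.2, -5.5]
opening: 0.0102
grip_force: 39.1
```

>>> move_arm --plan '[[[-0.0039,0.0003,0.0082],[-0.008,-0.135,0],1],[[-0.0042,0.0002,0.0081],[-0.008,-0.135,0],1],[[-0.0044,0.0003,0.008],[-0.008,-0.135,0],1],[[-0.0046,0.0002,0.0078],[-0.008,-0.135,0],1],[[-0.005,0.0003,0.0077],[-0.008,-0.135,0],1]]'

```text
time: 8.98
ee_pos: [0.6383, -0.2171, 0.2096]
ee_rot: [0.124, 0.717, 0.677, 0.113]
contact_force: [2.5, 5.8, -8.2]
opening: 0.0104
grip_force: 38.8
```

>>> move_arm --plan '[[[-0.0051,0.0003,0.0075],[-0.008,-0.135,0],1],[[-0.0054,0.0004,0.0073],[-0.008,-0.135,0],1],[[-0.0056,0.0003,0.0071],[-0.008,-0.135,0],1],[[-0.0059,0.0004,0.0069],[-0.008,-0.135,0],1],[[-0.0061,0.0003,0.0068],[-0.008,-0.135,0],1]]'

```text
time: 9.4
ee_pos: [0.6171, -0.2158, 0.2362]
ee_rot: [0.153, 0.711, 0.671, 0.14]
contact_force: [1.1, 6.0, -5.9]
opening: 0.0107
grip_force: 38.9
```

>>> move_arm --plan '[[[-0.0063,0.0004,0.0065],[-0.008,-0.135,0],1],[[-0.0065,0.0004,0.0063],[-0.008,-0.135,0],1],[[-0.0067,0.0004,0.0061],[-0.008,-0.135,0],1],[[-0.0069,0.0004,0.0059],[-0.008,-0.135,0],1],[[-0.007,0.0004,0.0056],[-0.008,-0.135,0],1]]'

```text
time: 9.82
ee_pos: [0.592, -0.2144, 0.2589]
ee_rot: [0.182, 0.705, 0.665, 0.168]
contact_force: [2.3, 6.1, -6.1]
opening: 0.0103
grip_force: 39.5
```

>>> move_arm --plan '[[[-0.0073,0.0005,0.0054],[-0.008,-0.135,0],1],[[-0.0074,0.0004,0.0052],[-0.008,-0.135,0],1],[[-0.0076,0.0005,0.0049],[-0.008,-0.135,0],1],[[-0.0077,0.0004,0.0046],[-0.008,-0.135,0],1],[[-0.0079,0.0005,0.0044],[-0.008,-0.135,0],1]]'

```text
time: 10.23
ee_pos: [0.5635, -0.2127, 0.2773]
ee_rot: [0.21, 0.697, 0.658, 0.194]
contact_force: [2.6, 5.9, -6.0]
opening: 0.0103
grip_force: 39.0
```

>>> move_arm --plan '[[[0,0,0],[0,0,0],1],[[0,0,0],[0,0,0],1],[[0,0,0],[0,0,0],1]]'

```text
time: 10.48
ee_pos: [0.5635, -0.2127, 0.2773]
ee_rot: [0.21, 0.697, 0.658, 0.194]
contact_force: [2.4, 6.6, -5.1]
opening: 0.0105
grip_force: 39.4
```

```bash
python3 - <<'E'
from h import *
im,d,p=snap('scene')
cv2.imwrite('pics/c5.png',cv2.resize(im[80:240,90:300],None,fx=3.6,fy=3.6))
E
```

View pics/c5.png

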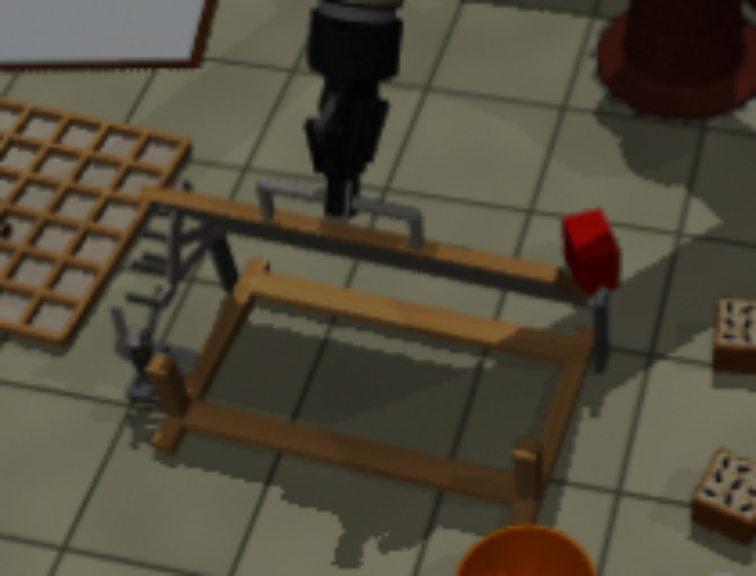

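The board is up at about 0.985 rad, matching the arc. I'll add a small margin and then lower it.

```bash
python3 arc.py .99 1.02 2 .583 .5; python3 arc.py 1.02 0 30 .598 .5
```

```text
1 [-0.0037, 0.0002, 0.0019] [-0.004, -0.062, 0]
2 [-0.0037, 0.0002, 0.0019] [-0.004, -0.062, 0]
1 [0.0084, -0.0005, -0.0043] [0.008, 0.141, 0]
2 [0.0082, -0.0005, -0.0047] [0.008, 0.141, 0]
3 [0.008, -0.0005, -0.0049] [0.008, 0.141, 0]
4 [0.0079, -0.0004, -0.0052] [0.008, 0.141, 0]
5 [0.0077, -0.0005, -0.0054] [0.008, 0.141, 0]
6 [0.0075, -0.0005, -0.0057] [0.008, 0.141, 0]
7 [0.0073, -0.0004, -0.006] [0.008, 0.141, 0]
8 [0.0071, -0.0004, -0.0062] [0.008, 0.141, 0]
9 [0.0069, -0.0004, -0.0065] [0.008, 0.141, 0]
10 [0.0067, -0.0004, -0.0067] [0.008, 0.141, 0]
11 [0.0065, -0.0004, -0.0069] [0.008, 0.141, 0]
12 [0.0062, -0.0004, -0.0072] [0.008, 0.141, 0]
13 [0.006, -0.0004, -0.0074] [0.008, 0.141, 0]
14 [0.0057, -0.0003, -0.0075] [0.008, 0.141, 0]
15 [0.0054, -0.0003, -0.0078] [0.008, 0.141, 0]
16 [0.0052, -0.0003, -0.008] [0.008, 0.141, 0]
17 [0.005, -0.0003, -0.0081] [0.008, 0.141, 0]
18 [0.0046, -0.0003, -0.0083] [0.008, 0.141, 0]
19 [0.0044, -0.0003, -0.0084] [0.008, 0.141, 0]
20 [0.004, -0.0002, -0.0087] [0.008, 0.141, 0]
21 [0.0038, -0.0002, -0.0087] [0.008, 0.141, 0]
22 [0.0035, -0.0002, -0.0089] [0.008, 0.141, 0]
23 [0.0032, -0.0002, -0.009] [0.008, 0.141, 0]
24 [0.0029, -0.0002, -0.0091] [0.008, 0.141, 0]
25 [0.0025, -0.0002, -0.0092] [0.008, 0.141, 0]
26 [0.0023, -0.0001, -0.0093] [0.008, 0.141, 0]
27 [0.0019, -0.0001, -0.0093] [0.008, 0.141, 0]
28 [0.0016, -0.0001, -0.0095] [0.008, 0.141, 0]
29 [0.0013, -0.0001, -0.0094] [0.008, 0.141, 0]
30 [0.001, -0.0, -0.0096] [0.008, 0.141, 0]
```

>>> move_arm --plan '[[[-0.0037,0.0002,0.0019],[-0.004,-0.062,0],1],[[-0.0037,0.0002,0.0019],[-0.004,-0.062,0],1],[[0,0,0],[0,0,0],1],[[0,0,0],[0,0,0],1],[[0,0,0],[0,0,0],1]]'

```text
time: 10.95
ee_pos: [0.5581, -0.2124, 0.28]
ee_rot: [0.215, 0.695, 0.656, 0.199]
contact_force: [1.8, 6.3, -5.1]
opening: 0.0102
grip_force: 39.4
```

>>> move_arm --plan '[[[0.0084,-0.0005,-0.0043],[0.008,0.141,0],1],[[0.0082,-0.0005,-0.0047],[0.008,0.141,0],1],[[0.008,-0.0005,-0.0049],[0.008,0.141,0],1],[[0.0079,-0.0004,-0.0052],[0.008,0.141,0],1],[[0.0077,-0.0005,-0.0054],[0.008,0.141,0],1]]'

```text
time: 11.37
ee_pos: [0.5883, -0.2142, 0.2617]
ee_rot: [0.185, 0.704, 0.664, 0.17]
contact_force: [-0.6, 6.2, -3.3]
opening: 0.0106
grip_force: 39.8
```

>>> move_arm --plan '[[[0.0075,-0.0005,-0.0057],[0.008,0.141,0],1],[[0.0073,-0.0004,-0.006],[0.008,0.141,0],1],[[0.0071,-0.0004,-0.0062],[0.008,0.141,0],1],[[0.0069,-0.0004,-0.0065],[0.008,0.141,0],1],[[0.0067,-0.0004,-0.0067],[0.008,0.141,0],1]]'

```text
time: 11.78
ee_pos: [0.615, -0.2158, 0.2388]
ee_rot: [0.155, 0.711, 0.671, 0.142]
contact_force: [-0.6, 5.8, -1.5]
opening: 0.0102
grip_force: 39.6
```

>>> move_arm --plan '[[[0.0065,-0.0004,-0.0069],[0.008,0.141,0],1],[[0.0062,-0.0004,-0.0072],[0.008,0.141,0],1],[[0.006,-0.0004,-0.0074],[0.008,0.141,0],1],[[0.0057,-0.0003,-0.0075],[0.008,0.141,0],1]]'

```text
time: 12.12
ee_pos: [0.6334, -0.2169, 0.2172]
ee_rot: [0.131, 0.716, 0.676, 0.119]
contact_force: [-1.5, 6.2, -2.5]
opening: 0.0106
grip_force: 39.4
```

There is no resistance below the top notch, so the pawl has tripped. I'll lower the rest of the way.

>>> move_arm --plan '[[[0.0054,-0.0003,-0.0078],[0.008,0.141,0],1],[[0.0052,-0.0003,-0.008],[0.008,0.141,0],1],[[0.005,-0.0003,-0.0081],[0.008,0.141,0],1],[[0.0046,-0.0003,-0.0083],[0.008,0.141,0],1],[[0.0044,-0.0003,-0.0084],[0.008,0.141,0],1]]'

```text
time: 12.53
ee_pos: [0.6521, -0.218, 0.1871]
ee_rot: [0.101, 0.72, 0.68, 0.091]
contact_force: [-0.9, 6.8, -1.7]
opening: 0.0109
grip_force: 39.0
```

>>> move_arm --plan '[[[0.004,-0.0002,-0.0087],[0.008,0.141,0],1],[[0.0038,-0.0002,-0.0087],[0.008,0.141,0],1],[[0.0035,-0.0002,-0.0089],[0.008,0.141,0],1],[[0.0032,-0.0002,-0.009],[0.008,0.141,0],1],[[0.0029,-0.0002,-0.0091],[0.008,0.141,0],1]]'

```text
time: 12.95
ee_pos: [0.6654, -0.2188, 0.1539]
ee_rot: [0.071, 0.724, 0.684, 0.062]
contact_force: [0.1, 6.5, -1.5]
opening: 0.0103
grip_force: 38.9
```

>>> move_arm --plan '[[[0.0025,-0.0002,-0.0092],[0.008,0.141,0],1],[[0.0023,-0.0001,-0.0093],[0.008,0.141,0],1],[[0.0019,-0.0001,-0.0093],[0.008,0.141,0],1],[[0.0016,-0.0001,-0.0095],[0.008,0.141,0],1],[[0.0013,-0.0001,-0.0094],[0.008,0.141,0],1]]'

```text
time: 13.37
ee_pos: [0.6728, -0.2193, 0.1191]
ee_rot: [0.04, 0.726, 0.686, 0.033]
contact_force: [-0.5, 5.7, -2.4]
opening: 0.0101
grip_force: 38.9
```

>>> move_arm --plan '[[[0.001,0,-0.0096],[0.008,0.141,0],1],[[0,0,0],[0,0,0],1],[[0,0,0],[0,0,0],1],[[0,0,0],[0,0,0],1],[[0,0,0],[0,0,0],1]]'

```text
time: 13.78
ee_pos: [0.6736, -0.2194, 0.1115]
ee_rot: [0.035, 0.726, 0.686, 0.027]
contact_force: [0.6, 5.6, -4.0]
opening: 0.011
grip_force: 28.5
```

>>> move_arm --plan '[[[0,0,-0.001],[0,0,0],1],[[0,0,-0.001],[0,0,0],1],[[0,0,0],[0,0,0],0.78],[[0,0,0],[0,0,0],0.78],[[0,0,0],[0,0,0],0.78]]'

```text
time: 14.2
ee_pos: [0.6741, -0.222, 0.1114]
ee_rot: [0.037, 0.726, 0.686, 0.027]
contact_force: [0.1, 0.1, 0.1]
opening: 0.0184
grip_force: 0.0
```

>>> move_arm --plan '[[[-0.003,0,0.035],[0,0,0],0.78],[[-0.003,0,0.035],[0,0,0],0.78],[[-0.003,0,0.035],[0,0,0],0.78],[[-0.003,0,0.035],[0,0,0],0.78],[[0,0.02,0.035],[0,0,0],0.78]]'

```text
time: 14.62
ee_pos: [0.6639, -0.2089, 0.243]
ee_rot: [0.037, 0.727, 0.685, 0.026]
contact_force: [0.4, 0.3, 0.0]
opening: 0.0189
grip_force: 0.0
```

>>> move_arm --plan '[[[-0.03,0.02,0.035],[0.008,0.147,0],0.5],[[-0.04,0.02,0.03],[0.008,0.147,0],0],[[-0.05,0.02,0],[0.008,0.147,0],0],[[-0.05,0.02,0],[0.008,0.147,0],0],[[-0.05,0.02,0],[0.008,0.147,0],0]]'

```text
time: 15.03
ee_pos: [0.498, -0.1313, 0.2911]
ee_rot: [0.004, 0.727, 0.687, -0.004]
contact_force: [-0.2, -0.3, 0.1]
opening: 0.078
grip_force: 0.0
```

>>> move_arm --plan '[[[-0.03,0.03,0],[0,0,0],0],[[0,0.03,0],[0,0,0],0],[[0,0,0],[0,0,0],0],[[0,0,0],[0,0,0],0]]'

```text
time: 15.37
ee_pos: [0.4768, -0.0863, 0.2907]
ee_rot: [0.005, 0.726, 0.687, -0.004]
contact_force: [0.8, -0.4, 0.1]
opening: 0.0854
grip_force: 0.0
```

```bash
cat > look.py <<'E'
from board import *
def lookblocks(f='t.png'):
    im,d,p,o=slots(f)
    vv,uu=np.mgrid[:384,:512]
    P=pts(np.c_[uu.ravel(),vv.ravel()],d,p).reshape(384,512,3)
    for c,z,st in sorted(o,key=lambda a:-a[0][0]): print('slot',st[2:],plane(c,p,z)[0].round(4))
    m=((P[...,2]>.036)&(P[...,2]<.055)&(P[...,0]>.3)&(P[...,1]>0.05)).astype(np.uint8)
    k,l,st,c=cv2.connectedComponentsWithStats(m)
    for i in range(1,k):
        if 120<st[i,4]<500:
            q=P[l==i]; rc=cv2.minAreaRect((q[:,:2]*1000).astype(np.float32))
            uv=plane(c[i],p,.044)[0]
            print('blk',c[i].round(1),st[i,4],np.round(rc[0],1),np.round(rc[1],0),round(rc[2],1),uv.round(4))
    return im
E
python3 - <<'E'
from look import *
o=r.observe();print(o['ee_pos'],o['ee_rot'],o['opening'])
im=lookblocks()
cv2.imwrite('pics/c6.png',cv2.resize(im[115:265,130:400],None,fx=2.9,fy=2.9,interpolation=cv2.INTER_CUBIC))
E
```

```text
[ 0.47682581 -0.08627436  0.29068515] [ 0.00468978  0.72646757  0.68717488 -0.00368243] 0.08543263502455502
slot [ 25  26 568] [ 0.5548 -0.3535  0.1052]
slot [ 25  26 579] [ 0.5601 -0.2612  0.105 ]
slot [ 25  26 532] [ 0.5684 -0.1718  0.1053]
slot [ 25  24 389] [ 0.5822 -0.073   0.1048]
blk [216.8 169.2] 315 [618.6 157.9] [65. 64.] 75.3 [0.6186 0.1577 0.044 ]
blk [187.  190.6] 320 [539.8 264.2] [65. 64.] 39.9 [0.5397 0.2638 0.044 ]
blk [220.6 222.7] 322 [426.7 140.5] [64. 64.] 6.9 [0.4265 0.1405 0.044 ]
blk [164.9 225.2] 325 [414.6 341.2] [64. 65.] 7.1 [0.4148 0.3401 0.044 ]
```

View pics/c6.png

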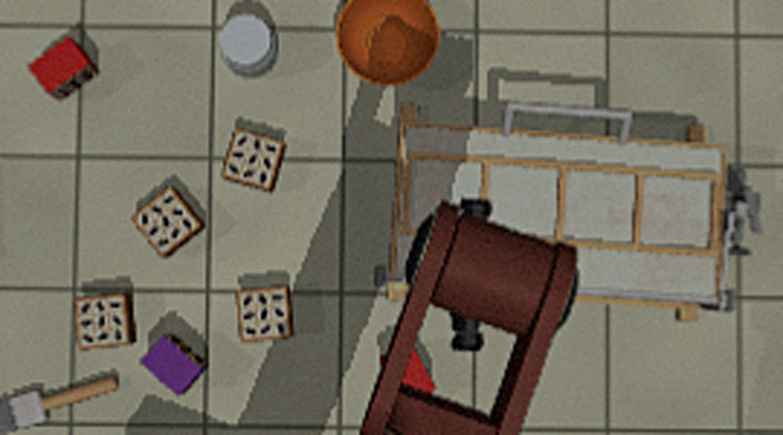

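The board is flat, with its floor at z=0.105 and the slots where I predicted them. All four blocks lie beans up, the brush and jar are untouched, and the nearest block is at crop (264,314). I'll pick that one first, for slot0.

>>> move_arm --plan '[[[-0.0084,0.0378,-0.0317],[0.1,0,0.184],0],[[-0.0084,0.0378,-0.0317],[0,0,0.184],0],[[-0.0084,0.0378,-0.0317],[0,0,0.184],0],[[-0.0084,0.0378,-0.0317],[0,0,0.184],0],[[-0.0084,0.0378,-0.0317],[0,0,0.184],0]]'

```text
time: 15.83
ee_pos: [0.4457, 0.0555, 0.1698]
ee_rot: [-0.001, 0.688, 0.726, 0.0]
contact_force: [0.1, -0.1, -1.0]
opening: 0.0856
grip_force: 0.0
```

>>> move_arm --plan '[[[-0.0084,0.0378,-0.0317],[0,0,0.184],0],[[-0.0084,0.0378,-0.0317],[0,0,0.184],0],[[-0.0084,0.0378,-0.0317],[0,0,0.184],0],[[0,0,0],[0,0,0],0],[[0,0,0],[0,0,0],0]]'

```text
time: 16.25
ee_pos: [0.4255, 0.1405, 0.0975]
ee_rot: [-0.002, 0.663, 0.749, -0.002]
contact_force: [1.2, -0.3, -0.5]
opening: 0.0854
grip_force: 0.0
```

>>> move_arm --plan '[[[0.0005,0,-0.0398],[0,0,0],0],[[0,0,-0.0398],[0,0,0],0],[[0,0,-0.0398],[0,0,0],0],[[0,0,0],[0,0,0],0],[[0,0,0],[0,0,0],1]]'

```text
time: 16.67
ee_pos: [0.427, 0.1391, 0.0096]
ee_rot: [-0.002, 0.664, 0.748, -0.001]
contact_force: [0.6, -0.2, 1.3]
opening: 0.0752
grip_force: 0.0
```

>>> move_arm --plan '[[[0,0,0],[0,0,0],1],[[0,0,0],[0,0,0],1],[[0,0,0],[0,0,0],1],[[0,0,0],[0,0,0],1],[[0,0,0.005],[0,0,0],1]]' --grip_force 60

```text
time: 17.08
ee_pos: [0.4275, 0.1404, 0.0144]
ee_rot: [-0.001, 0.664, 0.748, 0.001]
contact_force: [-1.1, 0.9, -1.1]
opening: 0.0625
grip_force: 68.1
```

>>> move_arm --plan '[[[0,0,0.05],[0,0,0],1],[[0,0,0.05],[0,0,0],1],[[0,0,0.05],[0,0,0],1],[[0,0,0.05],[0,0,0],1],[[0,0,0.05],[0,0,0],1]]'

```text
time: 17.5
ee_pos: [0.4258, 0.1404, 0.2025]
ee_rot: [-0.001, 0.663, 0.748, -0.0]
contact_force: [0.6, -0.1, -1.5]
opening: 0.0632
grip_force: 68.1
```

>>> move_arm --plan '[[[0.0122,-0.047,0],[0,0,-0.108],1],[[0.0122,-0.047,0],[0,0,-0.108],1],[[0.0122,-0.047,0],[0,0,-0.108],1],[[0.0122,-0.047,0],[0,0,-0.108],1],[[0.0122,-0.047,0],[0,0,-0.108],1]]'

```text
time: 17.92
ee_pos: [0.4721, -0.0372, 0.2009]
ee_rot: [-0.001, 0.687, 0.726, 0.0]
contact_force: [0.9, 0.9, -0.9]
opening: 0.0631
grip_force: 68.2
```

>>> move_arm --plan '[[[0.0122,-0.047,0],[0,0,-0.108],1],[[0.0122,-0.047,0],[0,0,-0.108],1],[[0.0122,-0.047,0],[0,0,-0.108],1],[[0.0122,-0.047,0],[0,0,-0.108],1],[[0.0122,-0.047,0],[0,0,-0.108],1]]'

```text
time: 18.33
ee_pos: [0.5179, -0.2136, 0.2006]
ee_rot: [-0.001, 0.711, 0.703, 0.0]
contact_force: [-0.1, 0.2, -1.2]
opening: 0.0635
grip_force: 68.2
```

>>> move_arm --plan '[[[0.0122,-0.047,0],[0,0,-0.108],1],[[0.0122,-0.047,0],[0,0,-0.108],1],[[0.0122,-0.047,0],[0,0,-0.108],1],[[0.0122,-0.047,0],[0,0,-0.108],1],[[0,0,0],[0,0,0],1]]'

```text
time: 18.75
ee_pos: [0.5547, -0.3584, 0.1998]
ee_rot: [-0.001, 0.73, 0.683, -0.001]
contact_force: [-1.3, 2.0, -2.7]
opening: 0.0629
grip_force: 68.1
```

>>> move_arm --plan '[[[0,0,0],[0,0,0],1],[[0,0,0],[0,0,0],1]]'

```text
time: 18.92
ee_pos: [0.5544, -0.3524, 0.2003]
ee_rot: [-0.002, 0.729, 0.685, 0.0]
contact_force: [0.3, 1.0, -1.4]
opening: 0.0629
grip_force: 68.1
```

>>> move_arm --plan '[[[0,-0.0003,-0.033],[0,0,0],1],[[0,-0.0003,-0.033],[0,0,0],1],[[0,-0.0003,-0.029],[0,0,0],1],[[0,0,-0.016],[0,0,0],1],[[0,0,0],[0,0,0],1]]'

```text
time: 19.33
ee_pos: [0.5546, -0.352, 0.1184]
ee_rot: [-0.002, 0.728, 0.686, 0.0]
contact_force: [0.6, -0.5, -1.6]
opening: 0.0632
grip_force: 68.6
```

>>> move_arm --plan '[[[0,0,0],[0,0,0],1],[[0,0,0],[0,0,0],0.1],[[0,0,0],[0,0,0],0.1],[[0,0,0],[0,0,0],0.1]]'

```text
time: 19.67
ee_pos: [0.5552, -0.3537, 0.1184]
ee_rot: [-0.001, 0.728, 0.685, 0.0]
contact_force: [0.1, 0.3, 0.3]
opening: 0.0766
grip_force: 0.0
```

>>> move_arm --plan '[[[0,0,0.02],[0,0,0],0.1],[[0,0,0.04],[0,0,0],0.1],[[0,0,0.04],[0,0,0],0],[[0,0,0.03],[0,0,0],0],[[0,0,0],[0,0,0],0]]'

```text
time: 20.08
ee_pos: [0.5576, -0.356, 0.2243]
ee_rot: [0.005, 0.729, 0.685, 0.001]
contact_force: [0.1, -0.3, 0.9]
opening: 0.0855
grip_force: 0.0
```

```bash
cat >> look.py <<'E'
def onboard():
    im,d,p=snap('top'); vv,uu=np.mgrid[:384,:512]
    P=pts(np.c_[uu.ravel(),vv.ravel()],d,p).reshape(384,512,3)
    m=((P[...,2]>.14)&(P[...,2]<.156)&(P[...,0]>.45)&(P[...,1]<0)).astype(np.uint8)
    k,l,st,c=cv2.connectedComponentsWithStats(m)
    for i in range(1,k):
        if 60<st[i,4]<600:
            q=P[l==i]; rc=cv2.minAreaRect((q[:,:2]*1000).astype(np.float32)); print('onb',st[i,4],np.round(rc[0],1),np.round(rc[1],0),round(rc[2],1),np.median(q[:,2]).round(3))
E
python3 - <<'E'
from look import *
print(r.observe()['ee_pos'])
lookblocks('t2.png'); onboard()
E
```

```text
[ 0.55755314 -0.35604792  0.22428722]
slot [ 25  26 574] [ 0.5598 -0.2614  0.1051]
slot [ 26  25 578] [ 0.565  -0.1694  0.105 ]
slot [ 25  27 586] [ 0.5709 -0.0771  0.105 ]
blk [216.7 169.2] 316 [618.5 158.2] [65. 64.] 75.1 [0.6184 0.158  0.044 ]
blk [186.9 190.6] 319 [539.7 264.7] [65. 64.] 39.5 [0.5399 0.264  0.044 ]
blk [164.9 225.2] 323 [414.9 340.5] [64. 65.] 7.6 [0.4147 0.3401 0.044 ]
onb 198 [ 556.5 -346. ] [54. 64.] 83.2 0.15
```

>>> move_arm --plan '[[[0.0061,0.0487,-0.011],[0,0,-0.119],0],[[0.0061,0.0487,-0.011],[0,0,-0.119],0],[[0.0061,0.0487,-0.011],[0,0,-0.119],0],[[0.0061,0.0487,-0.011],[0,0,-0.119],0],[[0.0061,0.0487,-0.011],[0,0,-0.119],0]]'

```text
time: 20.6
ee_pos: [0.5766, -0.1692, 0.1717]
ee_rot: [-0.002, 0.753, 0.658, -0.0]
contact_force: [0.2, 0.3, 0.1]
opening: 0.0854
grip_force: 0.0
```

>>> move_arm --plan '[[[0.0061,0.0487,-0.011],[0,0,-0.119],0],[[0.0061,0.0487,-0.011],[0,0,-0.119],0],[[0.0061,0.0487,-0.011],[0,0,-0.119],0],[[0.0061,0.0487,-0.011],[0,0,-0.119],0],[[0.0061,0.0487,-0.011],[0,0,-0.119],0]]'

```text
time: 21.02
ee_pos: [0.5993, 0.0133, 0.1307]
ee_rot: [-0.002, 0.776, 0.631, -0.001]
contact_force: [0.9, 0.5, -0.5]
opening: 0.0855
grip_force: 0.0
```

>>> move_arm --plan '[[[0.0061,0.0487,-0.011],[0,0,-0.119],0],[[0.0061,0.0487,-0.011],[0,0,-0.119],0],[[0.0061,0.0487,-0.011],[0,0,-0.119],0],[[0.0061,0.0487,-0.011],[0,0,-0.119],0],[[0,0,0],[0,0,0],0]]'

```text
time: 21.43
ee_pos: [0.6163, 0.163, 0.0958]
ee_rot: [-0.004, 0.792, 0.611, -0.002]
contact_force: [-0.4, 0.1, -0.7]
opening: 0.0853
grip_force: 0.0
```

>>> move_arm --plan '[[[0,0,0],[0,0,0],0],[[0,0,0],[0,0,0],0]]'

```text
time: 21.6
ee_pos: [0.6179, 0.1573, 0.0983]
ee_rot: [-0.002, 0.793, 0.609, -0.001]
contact_force: [-0.4, -0.8, 0.9]
opening: 0.0852
grip_force: 0.0
```

```bash
python3 - <<'E'
from look import *
onboard(); lookblocks('t3.png')
E
```

```text
onb 369 [ 555.9 -351.6] [65. 64.] 85.8 0.15
slot [ 25  26 579] [ 0.5602 -0.2614  0.1048]
slot [ 26  26 577] [ 0.5656 -0.1693  0.105 ]
slot [ 25  25 585] [ 0.571  -0.0773  0.1048]
blk [164.8 225.2] 322 [414.8 340.6] [64. 65.] 7.1 [0.4147 0.3403 0.044 ]
```

>>> move_arm --plan '[[[0.0005,0.0005,-0.0394],[0,0,0],0],[[0,0,-0.0394],[0,0,0],0],[[0,0,-0.0394],[0,0,0],0],[[0,0,0],[0,0,0],0],[[0,0,0],[0,0,0],1]]'

```text
time: 22.12
ee_pos: [0.6176, 0.1565, 0.0094]
ee_rot: [-0.002, 0.794, 0.608, -0.002]
contact_force: [-0.2, 0.5, 0.1]
opening: 0.0756
grip_force: 0.0
```

>>> move_arm --plan '[[[0,0,0],[0,0,0],1],[[0,0,0],[0,0,0],1],[[0,0,0],[0,0,0],1],[[0,0,0],[0,0,0],1],[[0,0,0.005],[0,0,0],1]]' --grip_force 60

```text
time: 22.53
ee_pos: [0.6195, 0.1579, 0.0154]
ee_rot: [-0.001, 0.793, 0.609, 0.0]
contact_force: [-1.0, 0.7, -1.9]
opening: 0.0628
grip_force: 68.6
```

>>> move_arm --plan '[[[0,0,0.05],[0,0,0],1],[[0,0,0.05],[0,0,0],1],[[0,0,0.05],[0,0,0],1],[[0,0,0.05],[0,0,0],1],[[0,0,0.05],[0,0,0],1]]'

```text
time: 22.95
ee_pos: [0.6187, 0.1579, 0.2043]
ee_rot: [-0.001, 0.793, 0.609, 0.0]
contact_force: [0.7, 0.2, -1.1]
opening: 0.0628
grip_force: 68.6
```

>>> move_arm --plan '[[[-0.0065,-0.0466,0],[0,0,0.138],1],[[-0.0065,-0.0466,0],[0,0,0.138],1],[[-0.0065,-0.0466,0],[0,0,0.138],1],[[-0.0065,-0.0466,0],[0,0,0.138],1],[[-0.0065,-0.0466,0],[0,0,0.138],1]]'

```text
time: 23.37
ee_pos: [0.5942, -0.0181, 0.2027]
ee_rot: [-0.001, 0.767, 0.642, 0.0]
contact_force: [0.8, 0.7, -1.6]
opening: 0.0629
grip_force: 68.8
```

>>> move_arm --plan '[[[-0.0065,-0.0466,0],[0,0,0.138],1],[[-0.0065,-0.0466,0],[0,0,0.138],1],[[-0.0065,-0.0466,0],[0,0,0.138],1],[[-0.0065,-0.0466,0],[0,0,0.138],1],[[-0.0065,-0.0466,0],[0,0,0.138],1]]'

```text
time: 23.78
ee_pos: [0.5698, -0.193, 0.2026]
ee_rot: [-0.001, 0.74, 0.673, 0.0]
contact_force: [0.3, -0.8, -1.5]
opening: 0.0629
grip_force: 68.7
```

>>> move_arm --plan '[[[-0.0065,-0.0466,0],[0,0,0.138],1],[[-0.0065,-0.0466,0],[0,0,0.138],1],[[0,0,0],[0,0,0],1],[[0,0,0],[0,0,0],1],[[0,0,0],[0,0,0],1]]'

```text
time: 24.2
ee_pos: [0.5606, -0.2611, 0.2022]
ee_rot: [-0.001, 0.729, 0.684, 0.0]
contact_force: [0.0, 0.4, -1.1]
opening: 0.063
grip_force: 68.7
```

>>> move_arm --plan '[[[-0.0005,-0.0005,-0.033],[0,0,0],1],[[0,0,-0.033],[0,0,0],1],[[0,0,-0.03],[0,0,0],1],[[0,0,-0.016],[0,0,0],1],[[0,0,0],[0,0,0],1]]'

```text
time: 24.62
ee_pos: [0.5607, -0.2602, 0.119]
ee_rot: [-0.002, 0.728, 0.685, 0.0]
contact_force: [-0.1, -0.7, -0.9]
opening: 0.0628
grip_force: 69.2
```

>>> move_arm --plan '[[[0,0,0],[0,0,0],1],[[0,0,0],[0,0,0],0.1],[[0,0,0],[0,0,0],0.1],[[0,0,0],[0,0,0],0.1]]'

```text
time: 24.95
ee_pos: [0.5608, -0.2616, 0.1188]
ee_rot: [-0.001, 0.729, 0.685, 0.0]
contact_force: [0.4, 0.2, 0.1]
opening: 0.0764
grip_force: 0.0
```

>>> move_arm --plan '[[[0,0,0.02],[0,0,0],0.1],[[0,0,0.04],[0,0,0],0.1],[[0,0,0.04],[0,0,0],0],[[0,0,0.03],[0,0,0],0],[[0,0,0],[0,0,0],0]]'

```text
time: 25.37
ee_pos: [0.5632, -0.2635, 0.2233]
ee_rot: [0.004, 0.729, 0.685, 0.002]
contact_force: [-0.3, 0.3, 1.5]
opening: 0.0858
grip_force: 0.0
```

```bash
python3 - <<'E'
from look import *
print(r.observe()['ee_pos'])
lookblocks('t4.png'); onboard()
E
```

```text
[ 0.56317805 -0.26350772  0.22326546]
slot [ 26  26 574] [ 0.5652 -0.1696  0.105 ]
slot [ 25  27 585] [ 0.5707 -0.0769  0.1052]
blk [186.9 190.6] 316 [540.  264.3] [65. 64.] 39.4 [0.5399 0.2639 0.044 ]
blk [164.8 225.2] 324 [414.8 340.6] [64. 67.] 7.2 [0.4149 0.3402 0.044 ]
onb 100 [ 565.3 -241.8] [28. 61.] 82.4 0.15
```

>>> move_arm --plan '[[[-0.002,0.05,-0.011],[0,0,0.447],0],[[-0.002,0.05,-0.011],[0,0,0.447],0],[[-0.002,0.05,-0.011],[0,0,0.447],0],[[-0.002,0.05,-0.011],[0,0,0.447],0],[[-0.002,0.05,-0.011],[0,0,0.447],0]]'

```text
time: 25.88
ee_pos: [0.5513, -0.0725, 0.1719]
ee_rot: [-0.003, 0.63, 0.776, -0.001]
contact_force: [1.0, -0.2, -0.4]
opening: 0.085
grip_force: 0.0
```

>>> move_arm --plan '[[[-0.002,0.05,-0.011],[0,0,0.447],0],[[-0.002,0.05,-0.011],[0,0,0.447],0],[[-0.002,0.05,-0.011],[0,0,0.447],0],[[-0.002,0.05,-0.011],[0,0,0.447],0],[[-0.002,0.05,-0.011],[0,0,0.447],0]]'

```text
time: 26.3
ee_pos: [0.5436, 0.1148, 0.1309]
ee_rot: [-0.002, 0.52, 0.854, -0.001]
contact_force: [0.3, 1.2, -0.1]
opening: 0.0859
grip_force: 0.0
```

>>> move_arm --plan '[[[-0.002,0.05,-0.011],[0,0,0.447],0],[[-0.002,0.05,-0.011],[0,0,0.447],0],[[-0.002,0.05,-0.011],[0,0,0.447],0],[[-0.002,0.05,-0.011],[0,0,0.447],0],[[0,0,0],[0,0,0],0]]'

```text
time: 26.72
ee_pos: [0.5359, 0.2678, 0.0962]
ee_rot: [-0.004, 0.424, 0.906, -0.001]
contact_force: [-0.6, -0.8, -0.0]
opening: 0.085
grip_force: 0.0
```

>>> move_arm --plan '[[[0,0,0],[0,0,0],0],[[0,0,0],[0,0,0],0]]'

```text
time: 26.88
ee_pos: [0.5383, 0.2627, 0.0986]
ee_rot: [-0.002, 0.427, 0.904, -0.001]
contact_force: [-0.4, -0.4, 0.9]
opening: 0.0854
grip_force: 0.0
```

```bash
python3 - <<'E'
from look import *
onboard(); lookblocks('t5.png')
E
```

```text
onb 364 [ 561.9 -260.6] [65. 64.] 86.5 0.15
onb 367 [ 556.2 -351.7] [65. 64.] 86.7 0.149
slot [ 26  26 579] [ 0.5655 -0.1694  0.1051]
slot [ 25  25 588] [ 0.571  -0.0773  0.1051]
```

>>> move_arm --plan '[[[0.002,0.0015,-0.0395],[0,0,0],0],[[0,0,-0.0395],[0,0,0],0],[[0,0,-0.0395],[0,0,0],0],[[0,0,0],[0,0,0],0],[[0,0,0],[0,0,0],1]]'

```text
time: 27.4
ee_pos: [0.5396, 0.2626, 0.0099]
ee_rot: [-0.003, 0.428, 0.904, -0.002]
contact_force: [0.2, 0.1, 0.4]
opening: 0.0753
grip_force: 0.0
```

>>> move_arm --plan '[[[0,0,0],[0,0,0],1],[[0,0,0],[0,0,0],1],[[0,0,0],[0,0,0],1],[[0,0,0],[0,0,0],1],[[0,0,0.005],[0,0,0],1]]' --grip_force 60

```text
time: 27.82
ee_pos: [0.5411, 0.2643, 0.0158]
ee_rot: [-0.001, 0.427, 0.904, -0.0]
contact_force: [-1.0, -0.4, -1.6]
opening: 0.063
grip_force: 69.0
```

>>> move_arm --plan '[[[0,0,0.05],[0,0,0],1],[[0,0,0.05],[0,0,0],1],[[0,0,0.05],[0,0,0],1],[[0,0,0.05],[0,0,0],1],[[0,0,0.05],[0,0,0],1]]'

```text
time: 28.23
ee_pos: [0.5403, 0.2642, 0.2046]
ee_rot: [-0.001, 0.427, 0.904, -0.0]
contact_force: [0.5, -0.0, -1.5]
opening: 0.0629
grip_force: 68.8
```

>>> move_arm --plan '[[[0.0028,-0.0482,0],[0,0,-0.52],1],[[0.0028,-0.0482,0],[0,0,-0.52],1],[[0.0028,-0.0482,0],[0,0,-0.52],1],[[0.0028,-0.0482,0],[0,0,-0.52],1],[[0.0028,-0.0482,0],[0,0,-0.52],1]]'

```text
time: 28.65
ee_pos: [0.5509, 0.0822, 0.2029]
ee_rot: [-0.001, 0.563, 0.826, -0.0]
contact_force: [1.3, 1.1, -1.6]
opening: 0.0632
grip_force: 69.0
```

>>> move_arm --plan '[[[0.0028,-0.0482,0],[0,0,-0.52],1],[[0.0028,-0.0482,0],[0,0,-0.52],1],[[0.0028,-0.0482,0],[0,0,-0.52],1],[[0.0028,-0.0482,0],[0,0,-0.52],1],[[0.0028,-0.0482,0],[0,0,-0.52],1]]'

```text
time: 29.07
ee_pos: [0.5614, -0.0988, 0.2029]
ee_rot: [-0.001, 0.685, 0.728, 0.0]
contact_force: [1.3, 0.1, -1.3]
opening: 0.0628
grip_force: 69.0
```

>>> move_arm --plan '[[[0.0028,-0.0482,0],[0,0,-0.52],1],[[0.0028,-0.0482,0],[0,0,-0.52],1],[[0,0,0],[0,0,0],1],[[0,0,0],[0,0,0],1],[[0,0,0],[0,0,0],1]]'

```text
time: 29.48
ee_pos: [0.5658, -0.1691, 0.2025]
ee_rot: [-0.001, 0.728, 0.685, 0.0]
contact_force: [-0.3, 0.7, -1.4]
opening: 0.063
grip_force: 68.9
```

>>> move_arm --plan '[[[-0.0005,-0.0005,-0.033],[0,0,0],1],[[0,0,-0.033],[0,0,0],1],[[0,0,-0.03],[0,0,0],1],[[0,0,-0.016],[0,0,0],1],[[0,0,0],[0,0,0],1]]'

```text
time: 29.9
ee_pos: [0.5657, -0.1682, 0.1193]
ee_rot: [-0.002, 0.727, 0.686, -0.0]
contact_force: [1.0, 0.2, -1.7]
opening: 0.0632
grip_force: 69.5
```

>>> move_arm --plan '[[[0,0,0],[0,0,0],1],[[0,0,0],[0,0,0],0.1],[[0,0,0],[0,0,0],0.1],[[0,0,0],[0,0,0],0.1]]'

```text
time: 30.23
ee_pos: [0.5661, -0.1697, 0.1192]
ee_rot: [-0.001, 0.728, 0.686, 0.0]
contact_force: [-0.0, -0.3, 0.6]
opening: 0.0772
grip_force: 0.0
```

>>> move_arm --plan '[[[0,0,0.02],[0,0,0],0.1],[[0,0,0.04],[0,0,0],0.1],[[0,0,0.04],[0,0,0],0],[[0,0,0.03],[0,0,0],0],[[0,0,0],[0,0,0],0]]'

```text
time: 30.65
ee_pos: [0.5687, -0.1712, 0.2235]
ee_rot: [0.004, 0.728, 0.685, 0.002]
contact_force: [0.8, -0.2, 1.4]
opening: 0.0855
grip_force: 0.0
```

```bash
python3 - <<'E'
from look import *
print(r.observe()['ee_pos'])
lookblocks('t6.png'); onboard()
E
```

```text
[ 0.56871451 -0.17117768  0.22352807]
slot [ 33  19 321] [ 0.4898 -0.2035  0.1054]
slot [ 25  26 588] [ 0.5706 -0.0774  0.1052]
slot [ 31  21 397] [ 0.4959 -0.0638  0.1048]
blk [164.8 225.2] 325 [414.7 340.8] [64. 64.] 7.1 [0.4148 0.3401 0.044 ]
onb 344 [ 555.9 -351.7] [65. 64.] 84.6 0.15
```

>>> move_arm --plan '[[[-0.0134,0.0453,-0.0103],[0,0,0.102],0],[[-0.0134,0.0453,-0.0103],[0,0,0.102],0],[[-0.0134,0.0453,-0.0103],[0,0,0.102],0],[[-0.0134,0.0453,-0.0103],[0,0,0.102],0],[[-0.0134,0.0453,-0.0103],[0,0,0.102],0]]'

```text
time: 31.17
ee_pos: [0.5136, 0.0014, 0.175]
ee_rot: [-0.002, 0.707, 0.707, -0.001]
contact_force: [0.2, 0.4, -0.3]
opening: 0.0852
grip_force: 0.0
```

>>> move_arm --plan '[[[-0.0134,0.0453,-0.0103],[0,0,0.102],0],[[-0.0134,0.0453,-0.0103],[0,0,0.102],0],[[-0.0134,0.0453,-0.0103],[0,0,0.102],0],[[-0.0134,0.0453,-0.0103],[0,0,0.102],0],[[-0.0134,0.0453,-0.0103],[0,0,0.102],0]]'

```text
time: 31.58
ee_pos: [0.4632, 0.1711, 0.1367]
ee_rot: [-0.002, 0.685, 0.729, -0.001]
contact_force: [0.4, 0.7, 0.4]
opening: 0.0857
grip_force: 0.0
```

>>> move_arm --plan '[[[-0.0134,0.0453,-0.0103],[0,0,0.102],0],[[-0.0134,0.0453,-0.0103],[0,0,0.102],0],[[-0.0134,0.0453,-0.0103],[0,0,0.102],0],[[-0.0134,0.0453,-0.0103],[0,0,0.102],0],[[-0.0134,0.0453,-0.0103],[0,0,0.102],0]]'

```text
time: 32.0
ee_pos: [0.4129, 0.3406, 0.098]
ee_rot: [-0.001, 0.662, 0.749, -0.001]
contact_force: [0.8, -0.0, -0.9]
opening: 0.0854
grip_force: 0.0
```

>>> move_arm --plan '[[[0,0,0],[0,0,0],0],[[0,0,0],[0,0,0],0],[[0,0,0],[0,0,0],0]]'

```text
time: 32.25
ee_pos: [0.4141, 0.3391, 0.0989]
ee_rot: [-0.001, 0.662, 0.749, -0.001]
contact_force: [-0.7, -0.2, -0.4]
opening: 0.0851
grip_force: 0.0
```

```bash
python3 - <<'E'
from look import *
onboard()
E
```

```text
onb 362 [ 567.1 -165.5] [64. 64.] 85.8 0.15
onb 366 [ 561.9 -260.5] [65. 64.] 86.5 0.149
onb 365 [ 556.1 -351.5] [67. 64.] 84.8 0.15
```

>>> move_arm --plan '[[[0.001,0.0015,-0.0395],[0,0,0],0],[[0,0,-0.0395],[0,0,0],0],[[0,0,-0.0395],[0,0,0],0],[[0,0,0],[0,0,0],0],[[0,0,0],[0,0,0],1]]'

```text
time: 32.72
ee_pos: [0.4148, 0.3389, 0.01]
ee_rot: [-0.002, 0.663, 0.749, -0.002]
contact_force: [-0.2, -0.1, 0.9]
opening: 0.0755
grip_force: 0.0
```

>>> move_arm --plan '[[[0,0,0],[0,0,0],1],[[0,0,0],[0,0,0],1],[[0,0,0],[0,0,0],1],[[0,0,0],[0,0,0],1],[[0,0,0.005],[0,0,0],1]]' --grip_force 60

```text
time: 33.13
ee_pos: [0.416, 0.3409, 0.0158]
ee_rot: [-0.001, 0.662, 0.749, 0.0]
contact_force: [-1.0, -0.2, -1.9]
opening: 0.063
grip_force: 68.8
```

>>> move_arm --plan '[[[0,0,0.05],[0,0,0],1],[[0,0,0.05],[0,0,0],1],[[0,0,0.05],[0,0,0],1],[[0,0,0.05],[0,0,0],1],[[0,0,0.05],[0,0,0],1]]'

```text
time: 33.55
ee_pos: [0.4151, 0.3406, 0.2046]
ee_rot: [-0.001, 0.662, 0.749, 0.0]
contact_force: [0.7, -0.2, -0.5]
opening: 0.063
grip_force: 68.7
```

>>> move_arm --plan '[[[0.0173,-0.0465,0],[0,0,-0.128],1],[[0.0173,-0.0465,0],[0,0,-0.128],1],[[0.0173,-0.0465,0],[0,0,-0.128],1],[[0.0173,-0.0465,0],[0,0,-0.128],1],[[0.0173,-0.0465,0],[0,0,-0.128],1]]'

```text
time: 33.97
ee_pos: [0.4806, 0.165, 0.2031]
ee_rot: [-0.001, 0.691, 0.723, 0.0]
contact_force: [-0.5, -0.6, -1.8]
opening: 0.0626
grip_force: 68.9
```

>>> move_arm --plan '[[[0.0173,-0.0465,0],[0,0,-0.128],1],[[0.0173,-0.0465,0],[0,0,-0.128],1],[[0.0173,-0.0465,0],[0,0,-0.128],1],[[0.0173,-0.0465,0],[0,0,-0.128],1],[[0.0173,-0.0465,0],[0,0,-0.128],1]]'

```text
time: 34.38
ee_pos: [0.5455, -0.0096, 0.203]
ee_rot: [-0.001, 0.718, 0.696, 0.0]
contact_force: [0.1, 0.7, -2.7]
opening: 0.0629
grip_force: 68.8
```

>>> move_arm --plan '[[[0.0173,-0.0465,0],[0,0,-0.128],1],[[0.0173,-0.0465,0],[0,0,-0.128],1],[[0,0,0],[0,0,0],1],[[0,0,0],[0,0,0],1],[[0,0,0],[0,0,0],1]]'

```text
time: 34.8
ee_pos: [0.571, -0.0773, 0.2025]
ee_rot: [-0.002, 0.729, 0.685, 0.0]
contact_force: [-0.5, 0.3, -1.3]
opening: 0.0633
grip_force: 68.8
```

>>> move_arm --plan '[[[-0.0005,-0.0005,-0.033],[0,0,0],1],[[0,0,-0.033],[0,0,0],1],[[0,0,-0.03],[0,0,0],1],[[0,0,-0.016],[0,0,0],1],[[0,0,0],[0,0,0],1]]'

```text
time: 35.22
ee_pos: [0.5705, -0.0764, 0.1193]
ee_rot: [-0.002, 0.728, 0.686, -0.0]
contact_force: [0.6, -0.7, -1.5]
opening: 0.0629
grip_force: 69.3
```

>>> move_arm --plan '[[[0,0,0],[0,0,0],1],[[0,0,0],[0,0,0],0.1],[[0,0,0],[0,0,0],0.1],[[0,0,0],[0,0,0],0.1]]'

```text
time: 35.55
ee_pos: [0.5713, -0.0777, 0.1192]
ee_rot: [-0.001, 0.728, 0.685, 0.0]
contact_force: [0.2, -0.0, -0.9]
opening: 0.0771
grip_force: 0.0
```

>>> move_arm --plan '[[[0,0,0.02],[0,0,0],0.1],[[0,0,0.04],[0,0,0],0.1],[[0,0,0.04],[0,0,0],0],[[0,0,0.04],[0,0,0],0],[[0,0.03,0],[0,0,0],0]]'

```text
time: 35.97
ee_pos: [0.5747, -0.0586, 0.2322]
ee_rot: [0.005, 0.73, 0.684, 0.003]
contact_force: [1.3, -1.8, 1.6]
opening: 0.0854
grip_force: 0.0
```

>>> move_arm --plan '[[[0,0.05,0],[0,0,0],0.4],[[0,0.05,0],[0,0,0],0.76],[[0,0.05,0],[0,0,0],0.76],[[0,0,0],[0,0,0],0.76],[[0,0,0],[0,0,0],0.76]]'

```text
time: 36.38
ee_pos: [0.5709, 0.0586, 0.2239]
ee_rot: [-0.001, 0.727, 0.686, 0.0]
contact_force: [-0.4, -1.3, -0.2]
opening: 0.026
grip_force: 0.0
```

```bash
python3 - <<'E'
from look import *
print(r.observe()['ee_pos'],r.observe()['ee_rot'])
onboard()
im,d,p=snap('top')
cv2.imwrite('pics/c7.png',cv2.resize(im[115:265,130:400],None,fx=2.9,fy=2.9,interpolation=cv2.INTER_CUBIC))
E
```

```text
[0.57091254 0.05860929 0.22392028] [-8.27379465e-04  7.27260725e-01  6.86360788e-01  1.49900978e-04]
onb 362 [572.1 -75.6] [63. 64.] 86.7 0.149
onb 364 [ 567.1 -166.2] [64. 64.] 86.2 0.15
onb 362 [ 562.  -260.8] [66. 64.] 86.4 0.15
onb 369 [ 556.2 -352.4] [66. 65.] 86.5 0.149
```

View pics/c7.png

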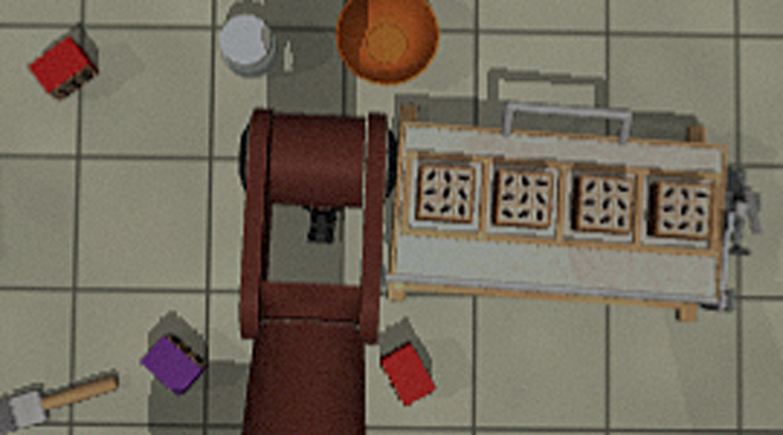

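All four blocks are in their compartments, beans up, each within 5 mm of its slot point. Jar, bowl and brush are unmoved. Back to the bar.

>>> move_arm --plan '[[[0.0169,-0.0468,0],[0,0,0],0.76],[[0.0169,-0.0468,0],[0,0,0],0.76],[[0.0169,-0.0468,0],[0,0,0],0.76],[[0.0169,-0.0468,0],[0,0,0],0.76],[[0.0169,-0.0468,0],[0,0,0],0.76]]'

```text
time: 36.9
ee_pos: [0.6344, -0.1221, 0.2237]
ee_rot: [-0.001, 0.729, 0.684, 0.0]
contact_force: [1.2, 1.0, -0.2]
opening: 0.0205
grip_force: 0.0
```

>>> move_arm --plan '[[[0.0169,-0.0468,0],[0,0,0],0.76],[[0.0169,-0.0468,0],[0,0,0],0.76],[[0.0169,-0.0468,0],[0,0,0],0.76],[[0,0,-0.03],[0,0,0],0.76],[[0,0,0],[0,0,0],0.76]]'

```text
time: 37.32
ee_pos: [0.6702, -0.2272, 0.1966]
ee_rot: [-0.004, 0.73, 0.683, -0.001]
contact_force: [-0.9, 1.6, -2.2]
opening: 0.0206
grip_force: 0.0
```

>>> move_arm --plan '[[[0,0,0],[0,0,0],0.76],[[0,0,0],[0,0,0],0.76],[[0,0,0],[0,0,0],0.76]]'

```text
time: 37.57
ee_pos: [0.6726, -0.2234, 0.2024]
ee_rot: [-0.0, 0.728, 0.685, 0.0]
contact_force: [0.8, 0.2, 0.1]
opening: 0.0204
grip_force: 0.0
```

```bash
python3 - <<'E'
from h import *
o=r.observe(); im,d,p=snap('wrist','w2.png'); print(o['ee_pos'],o['opening'])
E
```

```text
[ 0.67256272 -0.22339742  0.20242271] 0.02038956590170588
```

View pics/w2.png

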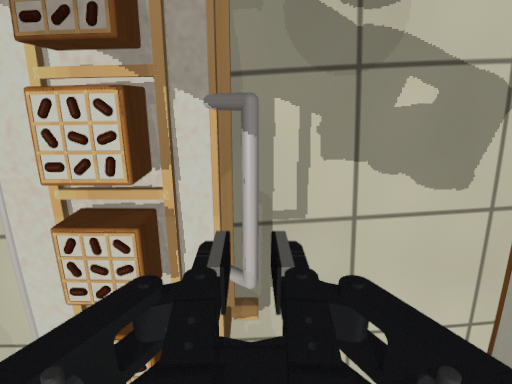

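```bash
python3 arc.py 0 .45 18 0 .5; echo; python3 arc.py .45 .395 3 .225 .5
```

```text
1 [-0.0007, 0.0, 0.007] [-0.006, -0.104, 0]
2 [-0.0008, 0.0001, 0.007] [-0.006, -0.104, 0]
3 [-0.0011, 0.0001, 0.0069] [-0.006, -0.104, 0]
4 [-0.0012, 0.0, 0.0069] [-0.006, -0.104, 0]
5 [-0.0014, 0.0001, 0.0069] [-0.006, -0.104, 0]
6 [-0.0015, 0.0001, 0.0068] [-0.006, -0.104, 0]
7 [-0.0017, 0.0001, 0.0068] [-0.006, -0.104, 0]
8 [-0.0019, 0.0001, 0.0068] [-0.006, -0.104, 0]
9 [-0.0021, 0.0001, 0.0066] [-0.006, -0.104, 0]
10 [-0.0022, 0.0002, 0.0067] [-0.006, -0.104, 0]
11 [-0.0024, 0.0001, 0.0066] [-0.006, -0.104, 0]
12 [-0.0025, 0.0002, 0.0065] [-0.006, -0.104, 0]
13 [-0.0027, 0.0001, 0.0064] [-0.006, -0.104, 0]
14 [-0.0029, 0.0002, 0.0064] [-0.006, -0.104, 0]
15 [-0.003, 0.0002, 0.0063] [-0.006, -0.104, 0]
16 [-0.0032, 0.0002, 0.0062] [-0.006, -0.104, 0]
17 [-0.0034, 0.0002, 0.0061] [-0.006, -0.104, 0]
18 [-0.0034, 0.0002, 0.006] [-0.006, -0.104, 0]

1 [0.0026, -0.0002, -0.0044] [0.005, 0.076, 0]
2 [0.0025, -0.0001, -0.0045] [0.005, 0.076, 0]
3 [0.0024, -0.0001, -0.0045] [0.005, 0.076, 0]
```

The bar at u≈250 is centred between the fingers again, and the blocks are clear of the gripper.

>>> move_arm --plan '[[[0,0.001,-0.037],[0,0,0],0.76],[[0,0,-0.037],[0,0,0],0.76],[[0,0,-0.037],[0,0,0],0.76],[[0,0,-0.01],[0,0,0],0.76],[[0,0,0],[0,0,0],0.76]]'

```text
time: 38.03
ee_pos: [0.6707, -0.2216, 0.1076]
ee_rot: [-0.004, 0.728, 0.685, -0.001]
contact_force: [-0.2, 0.1, 0.8]
opening: 0.0206
grip_force: 0.0
```

>>> move_arm --plan '[[[0,0,0],[0,0,0],1],[[0,0,0],[0,0,0],1],[[0,0,0],[0,0,0],1],[[0,0,0],[0,0,0],1],[[0,0,0],[0,0,0],1]]' --grip_force 60

```text
time: 38.45
ee_pos: [0.6723, -0.2226, 0.1112]
ee_rot: [-0.002, 0.728, 0.685, 0.0]
contact_force: [-4.2, 3.3, -2.3]
opening: 0.0097
grip_force: 58.8
```

>>> move_arm --plan '[[[-0.0007,0,0.007],[-0.006,-0.104,0],1],[[-0.0008,0.0001,0.007],[-0.006,-0.104,0],1],[[-0.0011,0.0001,0.0069],[-0.006,-0.104,0],1],[[-0.0012,0,0.0069],[-0.006,-0.104,0],1],[[-0.0014,0.0001,0.0069],[-0.006,-0.104,0],1]]'

```text
time: 38.87
ee_pos: [0.6686, -0.2224, 0.1367]
ee_rot: [0.022, 0.728, 0.685, 0.023]
contact_force: [1.3, 3.2, -10.4]
opening: 0.0092
grip_force: 58.5
```

>>> move_arm --plan '[[[-0.0015,0.0001,0.0068],[-0.006,-0.104,0],1],[[-0.0017,0.0001,0.0068],[-0.006,-0.104,0],1],[[-0.0019,0.0001,0.0068],[-0.006,-0.104,0],1],[[-0.0021,0.0001,0.0066],[-0.006,-0.104,0],1],[[-0.0022,0.0002,0.0067],[-0.006,-0.104,0],1]]'

```text
time: 39.28
ee_pos: [0.6614, -0.222, 0.1626]
ee_rot: [0.045, 0.727, 0.684, 0.044]
contact_force: [1.5, 5.1, -9.8]
opening: 0.0095
grip_force: 58.5
```

>>> move_arm --plan '[[[-0.0024,0.0001,0.0066],[-0.006,-0.104,0],1],[[-0.0025,0.0002,0.0065],[-0.006,-0.104,0],1],[[-0.0027,0.0001,0.0064],[-0.006,-0.104,0],1],[[-0.0029,0.0002,0.0064],[-0.006,-0.104,0],1],[[-0.003,0.0002,0.0063],[-0.006,-0.104,0],1]]'

```text
time: 39.7
ee_pos: [0.6514, -0.2214, 0.1868]
ee_rot: [0.067, 0.725, 0.682, 0.065]
contact_force: [2.2, 5.0, -7.9]
opening: 0.0092
grip_force: 58.4
```

>>> move_arm --plan '[[[-0.0032,0.0002,0.0062],[-0.006,-0.104,0],1],[[-0.0034,0.0002,0.0061],[-0.006,-0.104,0],1],[[-0.0034,0.0002,0.006],[-0.006,-0.104,0],1],[[-0.0034,0.0002,0.0059],[-0.006,-0.104,0],1],[[0,0,0],[0,0,0],1]]'

```text
time: 40.12
ee_pos: [0.6409, -0.2208, 0.2058]
ee_rot: [0.085, 0.723, 0.68, 0.082]
contact_force: [2.0, 5.5, -7.1]
opening: 0.0099
grip_force: 58.9
```

>>> move_arm --plan '[[[0,0,0],[0,0,0],1],[[0,0,0],[0,0,0],1],[[0,0,0],[0,0,0],1]]'

```text
time: 40.37
ee_pos: [0.6412, -0.2209, 0.2052]
ee_rot: [0.085, 0.723, 0.68, 0.082]
contact_force: [1.4, 5.3, -8.0]
opening: 0.0098
grip_force: 58.9
```

```bash
python3 arc.py .475 .4 6 .237 .5
```

```text
1 [0.0018, -0.0001, -0.003] [0.003, 0.052, 0]
2 [0.0018, -0.0001, -0.0029] [0.003, 0.052, 0]
3 [0.0018, -0.0001, -0.0031] [0.003, 0.052, 0]
4 [0.0017, -0.0001, -0.003] [0.003, 0.052, 0]
5 [0.0017, -0.0001, -0.003] [0.003, 0.052, 0]
6 [0.0017, -0.0001, -0.0031] [0.003, 0.052, 0]
```

>>> move_arm --plan '[[[0.0018,-0.0001,-0.003],[0.003,0.052,0],1],[[0.0018,-0.0001,-0.0029],[0.003,0.052,0],1],[[0.0018,-0.0001,-0.0031],[0.003,0.052,0],1],[[0.0017,-0.0001,-0.003],[0.003,0.052,0],1],[[0.0017,-0.0001,-0.003],[0.003,0.052,0],1]]'

```text
time: 40.78
ee_pos: [0.6478, -0.2212, 0.1938]
ee_rot: [0.074, 0.724, 0.682, 0.071]
contact_force: [0.6, 5.5, -5.8]
opening: 0.0096
grip_force: 59.0
```

>>> move_arm --plan '[[[0.0017,-0.0001,-0.0031],[0.003,0.052,0],1],[[0,0,0],[0,0,0],1],[[0,0,0],[0,0,0],1],[[0,0,0],[0,0,0],1]]'

```text
time: 41.12
ee_pos: [0.6488, -0.2213, 0.1918]
ee_rot: [0.071, 0.725, 0.682, 0.069]
contact_force: [-0.7, 5.6, -5.9]
opening: 0.0098
grip_force: 59.2
```

>>> move_arm --plan '[[[0.0008,0,-0.0015],[0,0,0],1],[[0.0008,0,-0.0015],[0,0,0],1],[[0,0,0],[0,0,0],1],[[0,0,0],[0,0,0],1],[[0,0,0],[0,0,0],1]]'

```text
time: 41.53
ee_pos: [0.6494, -0.2213, 0.1909]
ee_rot: [0.071, 0.725, 0.682, 0.068]
contact_force: [-6.2, 7.1, 0.3]
opening: 0.0096
grip_force: 60.0
```

The board now resists being lowered, so the pawl holds. I'll release the bar and retreat along the finger axis.

>>> move_arm --plan '[[[0,0,0],[0,0,0],0.78],[[0,0,0],[0,0,0],0.78],[[0,0,0],[0,0,0],0.78],[[0,0,0],[0,0,0],0.78]]'

```text
time: 41.87
ee_pos: [0.6512, -0.2229, 0.1906]
ee_rot: [0.073, 0.725, 0.682, 0.069]
contact_force: [-0.6, 0.3, 0.3]
opening: 0.0191
grip_force: 0.0
```

>>> move_arm --plan '[[[-0.004,0.0002,0.02],[0,0,0],0.78],[[-0.008,0.0005,0.039],[0,0,0],0.78],[[-0.008,0.0005,0.039],[0,0,0],0.78],[[-0.008,0.0005,0.039],[0,0,0],0.78],[[0,0.02,0.03],[0,0,0],0.78]]'

```text
time: 42.28
ee_pos: [0.6291, -0.2077, 0.3184]
ee_rot: [0.074, 0.726, 0.681, 0.069]
contact_force: [-0.0, -0.6, 0.6]
opening: 0.0189
grip_force: 0.0
```

>>> move_arm --plan '[[[0,0.05,0],[0,0,0],0.78],[[0,0.05,0],[0,0,0],0.78],[[0,0.05,0],[0,0,0],0.78],[[0,0.05,0],[0,0,0],0.78],[[0,0.05,0],[0,0,0],0.78]]'

```text
time: 42.7
ee_pos: [0.6292, -0.0167, 0.3156]
ee_rot: [0.073, 0.725, 0.681, 0.069]
contact_force: [1.1, -0.7, -0.7]
opening: 0.0188
grip_force: 0.0
```

>>> move_arm --plan '[[[0,0.05,0],[0,0,0],0.78],[[0,0.05,0],[0,0,0],0.78],[[0,0,0],[0,0,0],0.78],[[0,0,0],[0,0,0],0.78],[[0,0,0],[0,0,0],0.78]]'

```text
time: 43.12
ee_pos: [0.6295, 0.0567, 0.3147]
ee_rot: [0.072, 0.725, 0.682, 0.069]
contact_force: [1.0, 0.9, -0.2]
opening: 0.0187
grip_force: 0.0
```

```bash
python3 - <<'E'
from h import *
im,d,p=snap('top'); vv,uu=np.mgrid[:384,:512]
P=pts(np.c_[uu.ravel(),vv.ravel()],d,p)
h0=np.array([.4629,-.2098,.1]); hsv=cv2.cvtColor(im,cv2.COLOR_BGR2HSV)
X=np.array([.9982,-.0598,0]);Y=np.array([.0598,.9982,0])
q=P-h0; x=q@X;y=q@Y;z=q[:,2]
def B(t): return x*np.cos(t)+z*np.sin(t), -x*np.sin(t)+z*np.cos(t)
m=(abs(y)<.185)&(x>.01)&(x<.045)|((abs(y)<.185)&(x>.14)&(x<.16)&(z>.03)&(z<.09))
k=np.polyfit(x[m],z[m],1); t=np.arctan(k[0]); print('theta',t,m.sum())
bx,bz=B(t)
M=((bz>.043)&(bz<.056)&(bx>.04)&(bx<.16)&(abs(y)<.19)).astype(np.uint8).reshape(384,512)
n,l,st,c=cv2.connectedComponentsWithStats(M)
for i in range(1,n):
    if st[i,4]>60:
        s=(l==i).ravel(); rc=cv2.minAreaRect(np.c_[bx[s],y[s]].astype(np.float32)*1000); print(st[i,4],np.round(rc[0]),np.round(rc[1]),'slots x100,y',[-138,-46,46,138])
s,_,_=snap('scene')
cv2.imwrite('pics/c8.png',np.vstack([cv2.resize(im[125:235,240:400],None,fx=2.6,fy=2.6),cv2.resize(s[125:235,110:270],None,fx=2.6,fy=2.6)]))
E
```

```text
theta 0.3901592199764076 1827
366 [102. 140.] [65. 64.] slots x100,y [-138, -46, 46, 138]
368 [102.  50.] [65. 65.] slots x100,y [-138, -46, 46, 138]
362 [103. -45.] [67. 65.] slots x100,y [-138, -46, 46, 138]
370 [ 102. -136.] [64. 65.] slots x100,y [-138, -46, 46, 138]
```

View pics/c8.png

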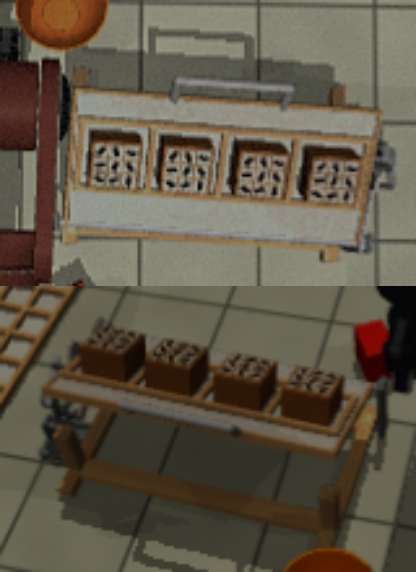

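The board rests at about 0.39 rad on the second notch. All four blocks sit in their compartments, beans out, within 5 mm of the slot centres, and the arm is clear. I'm handing in.

```bash
python3 -c "
from rig import r
print(r.finish_job())"
```

```text
the job is handed in; nothing more can be done
None
```

I handed the job in at about 43 s with the board propped at about 0.39 rad (second notch) and all four blocks bean face up in their own compartments; the bowl, jar and brush were not touched, and the hand-in gave no verdict.

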